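# Hang the pen caddy on the polling desk's rail until its catch snaps

### The arm

A 6-joint arm with a two-finger parallel gripper is mounted at the origin on the work surface. World frame = base frame: x ahead of the robot, y to its left, z up, the work surface at z = 0. Lengths are in mm, angles in degrees, forces in N, time in s.
With the tool pointing down it reaches from about 350 to 800 mm from the base axis. Payload 7.3 kg.
Tool frame: the origin (TCP) lies midway between the tips of the shut fingers; the grasp point (between the pads) lies behind it (grip_depth is the y of the grasp point in the tool frame, in mm); y points along the fingers, x is the direction in which the jaws open and shut, and the axes are right-handed (so a half turn about y gives the same grasp; the last joint's range is limited). The gripper opens to 85 mm and grips with 20 to 120 N. Pads are 22 mm wide; open, the fingers measure 114 mm over their backs; the gripper's body (76 mm by 85 mm) begins 54 mm behind the grasp point. The pads swing forward as they close: fully open they stand 13 mm farther back than shut.
Start: joints at [-81.417, 19.595, 87.324, -0, 73.075, -8.365], TCP at [153.062, -502.211, 231.322] pointing down, gripper open.
Joint ranges: [-145.02, 145.02], [-44.19, 115.74], [2.07, 154.8], [-57.11, 237.11], [16.16, 152.29], [-177.93, 177.93]. Speed limits (degrees/s): [147.25, 147.25, 180, 180, 180, 180].

### API

Orientations are given as [roll, pitch, yaw] about the fixed x, y, z axes, in that order (R = Rz(yaw) Ry(pitch) Rx(roll)).
In Python, from bench import * gives the robot as it stands.
- The arm moves only by the tool step_arm, never from a script. Its argument "increments" is text: rows parted by semicolons, each of 6 numbers parted by spaces: the shift along the tool's x, y, z each as a share of 8 cm, from -1 to 1, then the turn, a rotation vector about the tool's x, y, z each as a share of 45 degrees, from -1 to 1. A call has 1 to 5 rows; each row is the pose to reach, as a shift and turn from the pose measured when the call began, along the tool's axes at that moment; what a row does not reach only later rows make up. A row lasts 1/12 s, in which the tool goes at most 41.7 mm and 7.16 degrees, less where a joint would pass 70% of its speed; a pose out of reach is approached as far as the arm can. A call with a number of a shift or a turn outside -1 to 1 is refused whole. A call with a gripper value outside its range is refused whole. "hand" is the closure, from 0 (fully open) to 1 (shut), set as the call begins (left out, the last holds). The fingers move at their own pace and stop on an object; "newtons" is the grip in N (left out, the last holds). Time passes only in rows, so rows that repeat a pose let the fingers close. It gives the time, the measured TCP pose, the force and the opening at its end, in the units of the state.
- get_obs(): the state, without advancing time (a new reading comes with each control period).
- read_camera(name): name is "side" or "top" or "wrist"; returns a dict with "color" (420x560x3 uint8, red, green, blue), "intrinsics" (3x3 intrinsics, pixels), "R" (3x3) and "t" (3): a world point X has camera coordinates R X + t; the wrist camera has in their place "T_tool_cam" (4x4, takes a point from camera to tool coordinates, whose origin is the TCP and whose axes are the tool frame's). Camera axes: x right, y down, z forward; pixel columns grow to the right and rows downward; lengths in mm; the calibration is good to about 2 mm. A picture is of the moment at which its call begins: read the wrist's pose just before it. There is no depth.
- close_job(): hands the job in, once; it reports no verdict.
The state is a dict: "time_s": time; "qpos": joint angles; "joint_vel": joint speeds; "effort": joint torques, N m; "eef_pos": TCP position; "tcp_rot": TCP orientation; "contact_force": force on the tool from outside, world axes, zero at the start; "wrist_torque": the same for the moment, N m; "opening": finger opening in mm.
Only numpy, scipy, OpenCV 4.12 (cv2) and the standard library are available. Lean on these libraries where they do the work, as an engineer would, in place of code of your own. Each camera call takes 0.05 s, during which the arm holds its last target.

### The job

Hang the empty pen caddy on the front of the rail stand, in the middle of its rail: hook the lip at the caddy's back over the top rail while its bottom is tilted well out, then swing the bottom in until the caddy hangs flat against the lower bar and the loop on its back snaps in behind the sprung gate of the catch. Swing it in under control, never letting it drop or slam, then let go; leave everything else on the desk where it is.

Things in the scene. Friction and masses are not known exactly. Their poses are not given: they have to be found in the camera images.
- caddy: Loose, empty, open sheet-metal pen caddy, 0.28 to 0.46 kg, standing on the table. Origin: centre of its underside; z up, x from back to front, y along its width. Tub 84 mm deep (x) by 130 mm wide, 4 mm walls, front and side rims 71 mm high. Back plate (outer face x = -42 mm) rises to 114 mm and ends in a hooked lip (see lip_pocket); a loop sticks out of the lower back (see loop_mid).
- grip_mid (a point): Centre of the caddy's grip bar, caddy (0, 0, 100) mm: a 14 x 14 mm square wooden bar along the caddy's y above the middle of the tub, held by two upright side arms, 116 mm free between them. 31 mm free between bar and back plate, more to the front. Axes as the caddy's.
- lip_pocket (a point): Where the rail's centre line lies in the caddy's lip when home: caddy (-52, 0, 104) mm. The lip spans the full width: a flat top running back from the back plate (underside at caddy z = 110 mm) and a 4 mm flange turned down behind it to z = 96 mm. The pocket between plate and flange is 16 mm wide (x = -58 to -42 mm), open downwards. Axes as the caddy's.
- loop_mid (a point): Middle of the cross bar of the caddy's rigid back loop, caddy (-74, 0, 22) mm. The cross bar, 8 mm round, runs along y 32 mm behind the back plate; two side legs join it to the plate, 56 mm clear between them. It sticks out too far to pass the rail with the caddy upright: tilt the bottom out some 35 to 45 degrees to get the lip over. Axes as the caddy's.
- stand: Fixed steel rail stand. Origin: underside of its base, right below the rail; z up, y along the rail, x to its front, where the caddy hangs (roughly away from the robot). Base x -55 to 100, y +-115, 12 mm thick; 16 mm posts 182 mm tall at y = +-105. Flat rest bar below the rail, z 108 to 128, front face x = 10. Caddy home: same axes, its origin at stand (52, 0, 66) mm.
- rail_mid (a point): Middle of the centre line of the stand's round rail, 12 mm in diameter, stand (0, 0, 170) mm, 194 mm free between the posts; nothing above it. Axes as the stand's.
- catch_seat (a point): Where loop_mid lies when caught, stand (-22, 0, 88) mm, inside the catch: a C-shaped frame 20 mm wide (29 over the hinge lugs) under and behind the middle of the rest bar, z 70 to 114, back to x = -41, open to the front where the gate closes it. The loop's legs go either side of it. Axes as the stand's.
- gate (a joint): Catch's sprung gate, rad: 0 shut, up to 1.35 pushed back (inwards). Flap 20 x 16 mm hanging from a hinge along y at stand x -2, z 99. The loop meets it about 0.3 rad before flat, needs roughly 5 to 10 N there (the caddy's weight alone does not do it), opens it to about 0.9 rad and passes only in the last 3 degrees or so; then it springs back to 0 and holds the loop in.
- water: Bystander: clear capped water bottle, 62 mm across, 190 mm tall; origin at the centre of its underside. Leave it where it is.
- stamp: Bystander: wooden rubber stamp with a knob, 48 mm across, 78 mm tall; origin at the centre of its underside. Leave it where it is.
- tape: Bystander: cardboard-brown ring-shaped roll, 76 mm across, 40 mm tall; origin at the centre of its underside. Leave it where it is.

How it is judged:
By the outcome, as a careful person would: the job done as asked, in the order asked, and still so for the second after the job is handed in, with the robot touching nothing.
It also fails if it takes over 48 s, if anything falls off the work surface, if the arm or the gripper's body presses on something with over 40 N, if the wrist force passes 120 N, or if a joint passes its speed limit or range.

## Working session

There is one attempt and no reset: what is moved stays moved. The work goes in short steps, Python scripts to look and compute and a tool call to move; the robot and the scene stay as the last step left them, time stands still between calls to the robot, and variables do not carry over. Pictures are saved under pics/ and viewed, and the job is handed in when it is done.

Besides the shell and the picture viewer there is one more tool, called after "Request:" in YAML: its name, and indented under it one key for each argument. step_arm: Moves the arm, as the interface text tells. Shift numbers are shares of 8 cm and turn numbers shares of 45 degrees, none past 1 either way. Its arguments: {"type":"object","properties":{"increments":{"type":"string"},"hand":{"type":"number"},"newtons":{"type":"number"}},"required":["increments"]}

```bash
ls; mkdir -p pics
python3 - <<'E'
from bench import *
import cv2
print(get_obs())
for n in ["side","top","wrist"]:
    c=read_camera(n)
    cv2.imwrite(f"pics/{n}0.png",cv2.cvtColor(c["color"],cv2.COLOR_RGB2BGR))
    print(n,{k:v for k,v in c.items() if k!="color"})
E
```

```text
pics
{'time_s': 0.0, 'qpos': array([-8.14166281e+01,  1.96359615e+01,  8.73757264e+01, -2.03176911e-03,
        7.30766553e+01, -8.36577155e+00]), 'joint_vel': array([-0.00277228, -0.06317949,  0.00195744,  0.0260695 ,  0.04772609,
        0.03509447]), 'effort': array([-8.66940682e-04, -4.33673501e+01, -2.46017486e+01, -1.22032352e-04,
        7.70610874e-03, -2.62931309e-06]), 'eef_pos': array([ 152.99485322, -501.7937477 ,  230.63943775]), 'tcp_rot': array([-8.99890690e+01,  8.76858911e-02, -7.30502553e+01]), 'contact_force': array([ 0.1538362 ,  0.06546898, -0.72236524]), 'wrist_torque': array([-0.01594671,  0.02126027,  0.02171845]), 'opening': 85.72059216788017}
side {'intrinsics': array([[392.89198423,   0.        , 276.05406818],
       [  0.        , 392.89198423, 207.87691343],
       [  0.        ,   0.        ,   1.        ]]), 'R': array([[-0.99510454, -0.0982144 , -0.01099526],
       [-0.07015284,  0.78035189, -0.6213932 ],
       [ 0.06960993, -0.61757984, -0.78342173]]), 't': array([553.61224749,  97.31405813, 750.90923099])}
top {'intrinsics': array([[380.70144268, 
[... 207 characters left out ...]
9.82122990e-01, -6.41088459e-04, -1.88239266e-01],
       [ 1.88194649e-01,  1.86919180e-02, -9.81953862e-01]]), 't': array([ 20.21048039, 576.11989708, 800.2989372 ])}
wrist {'intrinsics': array([[370.38516649,   0.        , 282.69903493],
       [  0.        , 370.38516649, 206.72640649],
       [  0.        ,   0.        ,   1.        ]]), 'T_tool_cam': array([[ 9.99999534e-01, -7.49295397e-04,  6.09185865e-04,
        -1.47468836e-01],
       [-8.04525865e-04, -2.97513012e-01,  9.54717425e-01,
        -1.41978721e+02],
       [-5.34124650e-04, -9.54717469e-01, -2.97513476e-01,
         7.69398148e+01],
       [ 0.00000000e+00,  0.00000000e+00,  0.00000000e+00,
         1.00000000e+00]])}
```

View pics/side0.png

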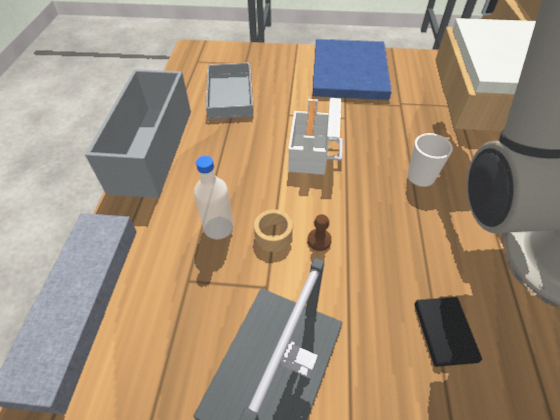

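View pics/top0.png

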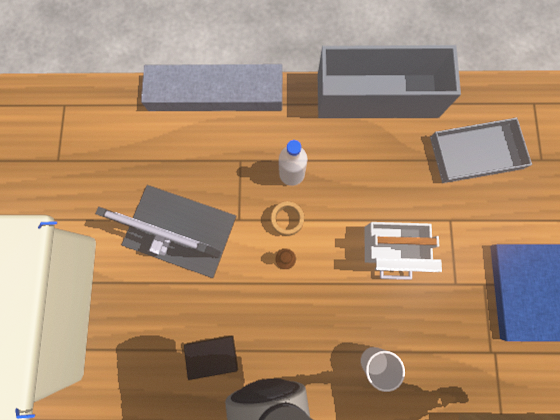

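View pics/wrist0.png

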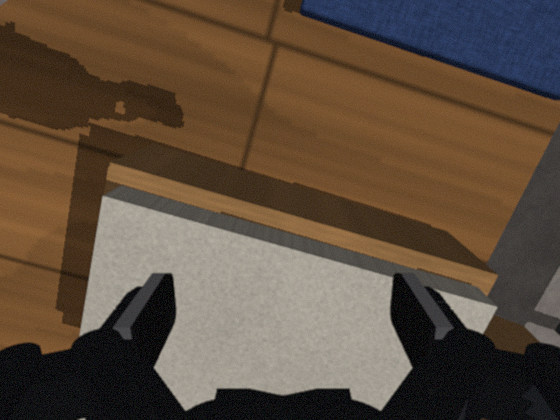

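Run:
```python
import cv2
def crop(n,x0,y0,x1,y1,o,f):
    i=cv2.imread(f"pics/{n}.png")[y0:y1,x0:x1]
    cv2.imwrite(f"pics/{o}.png",cv2.resize(i,None,fx=f,fy=f,interpolation=cv2.INTER_CUBIC))
crop("side0",270,80,370,190,"s_cad",5)
crop("side0",190,250,350,420,"s_st",3.5)
crop("top0",350,205,460,295,"t_cad",6)
crop("top0",85,175,245,285,"t_st",5)
```

```text
(no output)
```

View pics/s_cad.png

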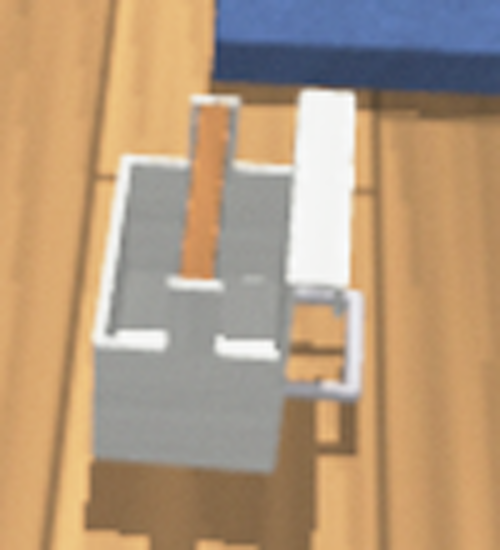

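View pics/s_st.png

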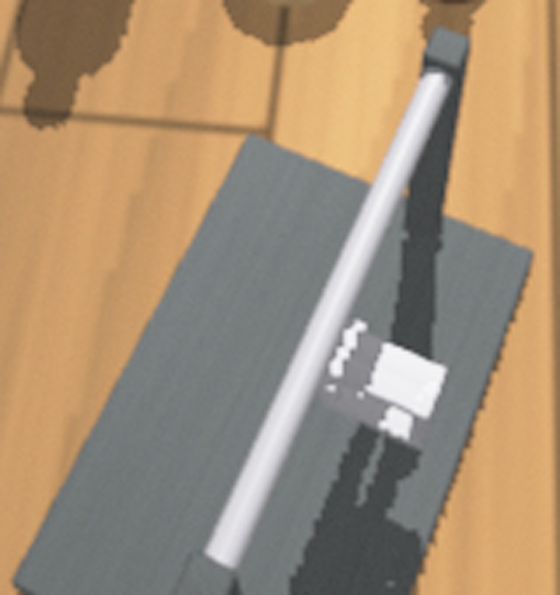

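View pics/t_cad.png

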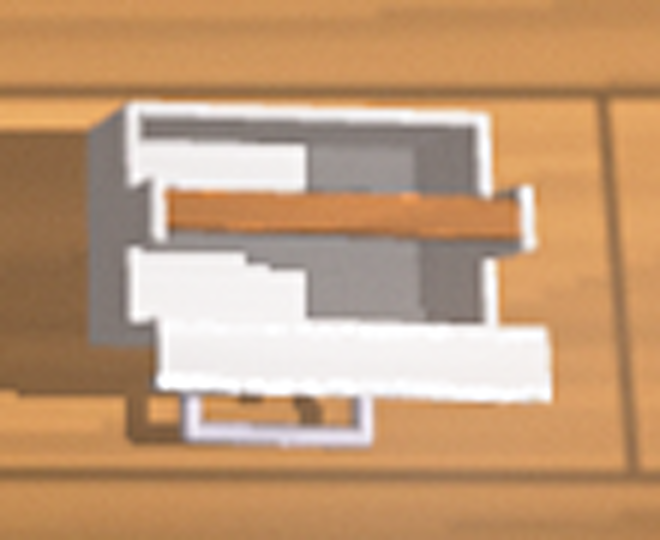

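View pics/t_st.png

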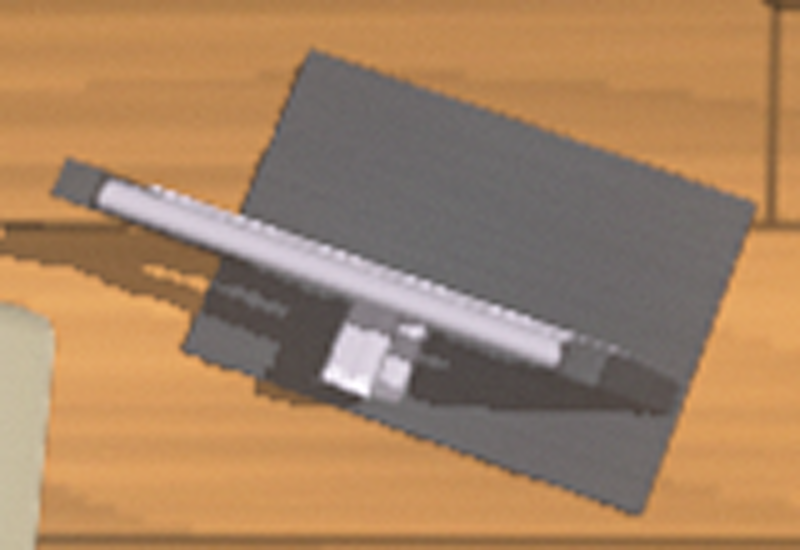

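```bash
cat > fit.py <<'E'
import numpy as np
from scipy.optimize import least_squares
C={'top':(np.array([[380.70144268,0,276.19993943],[0,380.70144268,208.9114473],[0,0,1]]),np.array([[4.14807223e-03,-9.99825085e-01,-1.82371130e-02],[-9.82122990e-01,-6.41088459e-04,-1.88239266e-01],[1.88194649e-01,1.86919180e-02,-9.81953862e-01]]),np.array([20.21048039,576.11989708,800.2989372])),
'side':(np.array([[392.89198423,0,276.05406818],[0,392.89198423,207.87691343],[0,0,1]]),np.array([[-0.99510454,-0.0982144,-0.01099526],[-0.07015284,0.78035189,-0.6213932],[0.06960993,-0.61757984,-0.78342173]]),np.array([553.61224749,97.31405813,750.90923099]))}
def proj(cam,X):
    K,R,t=C[cam]; p=(R@np.atleast_2d(X).T).T+t; p=p@K.T; return p[:,:2]/p[:,2:]
def fit(corr,free_z=True):
    X=np.array([c[1] for c in corr],float)
    U=np.array([c[2] for c in corr],float)
    def world(p):
        c,s=np.cos(p[3]),np.sin(p[3]); return X@np.array([[c,-s,0],[s,c,0],[0,0,1]]).T+p[:3]
    def r(p):
        W=world(p); return np.concatenate([proj(c[0],w)[0]-u for c,w,u in zip(corr,W,U)])
    s=least_squares(r,[500,0,0,0],x_scale=[10,10,10,.1],loss='soft_l1')
    print(s.x[:3].round(1),np.degrees(s.x[3]).round(2)); print(r(s.x).reshape(-1,2).round(1).tolist())
    # triangulation check, each camera alone
    return s.x
E
cat > a.py <<'E'
from fit import *
def T(c,ox,oy,f,L): return [(c,X,((u+.5)/f-.5+ox,(v+.5)/f-.5+oy)) for X,(u,v) in L]
cad=T('top',350,205,6,[((42,65,71),(128,103)),((42,-65,71),(491,114)),((-62,65,114),(158,388)),((-62,-65,114),(551,402)),((-38,65,114),(158,318)),((-38,-65,114),(551,328)),((0,58,107),(165,212)),((0,-58,107),(522,219)),((-78,32,22),(187,443)),((-78,-32,22),(371,443))])
cad+=T('side',270,80,5,[((42,65,0),(92,460)),((-42,65,0),(273,470)),((42,65,71),(97,340)),((42,-65,71),(122,157)),((-38,65,114),(288,283)),((-62,65,114),(347,288)),((-38,-65,114),(300,90)),((-62,-65,114),(355,92)),((0,58,107),(198,279)),((0,-58,107),(212,105))])
st=T('top',85,175,5,[((100,115,12),(312,50)),((100,-115,12),(755,207)),((-55,-115,12),(641,515)),((-55,115,12),(183,348)),((0,97,171),(100,194)),((0,-97,171),(560,350))])
st+=T('side',190,250,3.5,[((100,115,12),(17,583)),((100,-115,12),(252,135)),((-55,-115,12),(532,253)),((0,-97,171),(438,75)),((0,97,171),(222,560))])
for o in (cad,st):
    fit(o); fit([c for c in o if c[0]=='top']); fit([c for c in o if c[0]=='side'])
E
python3 a.py
```

```text
[ 502.2 -249.9   -2.6] -1.59
[[0.1, -0.4], [-0.4, -0.5], [0.7, -0.5], [0.0, -0.8], [0.5, -0.7], [-0.6, -0.4], [1.6, -1.2], [-1.4, -0.7], [0.9, -0.6], [-1.1, 0.3], [0.5, -0.4], [0.8, 0.6], [-0.1, 0.8], [0.7, -0.2], [0.7, -0.2], [0.6, -0.3], [0.8, 0.2], [0.5, 0.5], [0.3, -0.5], [1.2, 0.5]]
[ 500.3 -247.     6.4] -1.61
[[-0.3, -0.2], [-0.1, -0.3], [0.3, 0.3], [0.4, 0.1], [0.1, -0.1], [-0.2, 0.3], [1.2, -0.8], [-1.1, -0.2], [0.6, 0.2], [-1.1, 1.1]]
[ 503.6 -250.3   -2.8] -1.23
[[0.0, -0.4], [0.4, 0.5], [-0.5, 0.8], [-0.0, -0.2], [0.2, -0.3], [0.1, -0.5], [0.0, 0.1], [-0.3, 0.3], [-0.2, -0.5], [0.4, 0.5]]
[514.1 259.2  -2.6] -18.89
[[-0.4, -0.7], [0.2, -1.6], [-0.4, -0.3], [-0.2, 0.4], [2.0, -0.2], [2.2, 1.0], [-1.1, -0.1], [-0.4, -1.0], [1.5, -0.8], [0.6, 0.8], [0.1, 2.0]]
[513.9 261.   -4.6] -19.19
[[-0.5, -0.5], [-0.3, -1.0], [-1.2, -0.0], [-0.6, 0.3], [1.7, -0.1], [1.4, 1.5]]
[514.8 256.5  -9.7] -18.81
[[-0.2, -1.0], [-0.5, -0.5], [0.5, -0.8], [-0.2, 1.5], [0.4, 0.7]]
```

```bash
cat > h.py <<'E'
from bench import *
import bench, numpy as np, cv2
from scipy.spatial.transform import Rotation as Ro
def rot(o): return Ro.from_euler('xyz',o['tcp_rot'],degrees=True)
def inc(pos,R,o=None,n=1):
    o=o or get_obs(); r=rot(o)
    d=r.inv().apply(np.array(pos)-o['eef_pos'])/80
    w=(r.inv()*R).as_rotvec(degrees=True)/45
    print('inc',d.round(3),w.round(3))
def show():
    o=get_obs(); print(round(o['time_s'],2),o['eef_pos'].round(1),o['tcp_rot'].round(2),'q',o['qpos'].round(1),'F',o['contact_force'].round(1),'M',o['wrist_torque'].round(2),'op',round(o['opening'],1)); return o
def down(yaw): return Ro.from_euler('xyz',[-90,0,yaw],degrees=True)
def snap(name,out,z=None,f=1):
    o=get_obs(); c=read_camera(name); i=cv2.cvtColor(c['color'],cv2.COLOR_RGB2BGR)
    cv2.imwrite(f'pics/{out}_raw.png',i)
    if z: i=i[z[1]:z[3],z[0]:z[2]]
    cv2.imwrite(f'pics/{out}.png',cv2.resize(i,None,fx=f,fy=f,interpolation=cv2.INTER_CUBIC)); return o,c
E
python3 - <<'E'
from h import *
print([n for n in dir(bench) if not n.startswith('_')], getattr(bench,'grip_depth',None))
show(); inc([500,-249,230],down(-1.5))
E
```

```text
['PlanningError', 'close_job', 'get_obs', 'grip_depth', 'read_camera'] -18.700000000000003
0.15 [ 153.  -501.9  230.8] [-8.999e+01  6.000e-02 -7.305e+01] q [-81.4  19.6  87.4  -0.   73.1  -8.4] F [ 0.5 -0.3  0.5] M [ 0.02  0.02 -0.03] op 85.6
inc [-1.76   0.013  5.071] [-1.00e-03 -1.59e+00 -1.00e-03]
```

Request:
step_arm:
  increments: "-0.17 0 0.5 0 -0.15 0;-0.35 0 1 0 -0.3 0"
  hand: 0.65

```text
time_s: 0.32
eef_pos: [219.5, -452.9, 230.1]
tcp_rot: [-90.0, 0.1, -59.5]
contact_force: [1.4, -0.4, 0.1]
opening: 63.9
```

Request:
step_arm:
  increments: "-0.1 0 0.5 0 -0.15 0;-0.2 0 1 0 -0.3 0"

```text
time_s: 0.48
eef_pos: [281.2, -397.2, 229.8]
tcp_rot: [-89.9, 0.1, -45.7]
contact_force: [-0.2, -0.5, -0.6]
opening: 39.0
```

Run:
```python
from h import *
show(); inc([500,-249,230],down(-1.5))
```

```text
0.48 [ 281.2 -397.2  229.8] [-89.92   0.14 -45.73] q [-63.8  15.7  93.1   0.   71.3 -18. ] F [-0.2 -0.5 -0.6] M [0.01 0.01 0.05] op 39.0
inc [5.830e-01 1.000e-03 3.252e+00] [-0.003 -0.983 -0.002]
```

Request:
step_arm:
  increments: "0.02 0 0.5 0 -0.15 0;0.05 0 1 0 -0.3 0"

```text
time_s: 0.65
eef_pos: [342.2, -342.4, 229.7]
tcp_rot: [-89.9, 0.2, -31.9]
contact_force: [1.4, -1.1, -0.7]
opening: 29.4
```

Request:
step_arm:
  increments: "0.2 0 0.5 0 -0.15 0;0.4 0 0.95 0 -0.3 0"

```text
time_s: 0.82
eef_pos: [409.7, -293.5, 229.8]
tcp_rot: [-89.8, 0.1, -18.1]
contact_force: [0.7, -1.1, 0.5]
opening: 30.3
```

Run:
```python
from h import *
show(); inc([500,-249,230],down(-1.5))
```

```text
0.82 [ 409.7 -293.5  229.8] [-89.84   0.13 -18.06] q [-44.4  17.6  90.5   0.1  72.1 -26.4] F [ 0.7 -1.1  0.5] M [-0.05  0.    0.02] op 30.3
inc [ 0.901 -0.002  0.879] [-0.004 -0.368 -0.002]
```

Request:
step_arm:
  increments: "0.45 0 0.44 0 -0.15 0;0.9 0 0.88 0 -0.3 0;0.9 0 0.88 0 -0.37 0"

```text
time_s: 1.07
eef_pos: [503.3, -246.0, 229.5]
tcp_rot: [-89.8, 0.0, -0.9]
contact_force: [-0.9, 0.0, -1.0]
opening: 30.4
```

Run:
```python
from h import *
show(); snap('wrist','w1',None,1.4)
```

```text
1.07 [ 503.3 -246.   229.5] [-8.975e+01  2.000e-02 -8.900e-01] q [-34.   23.5  81.7   0.2  75.  -33.2] F [-0.9  0.  -1. ] M [ 0.02  0.04 -0.  ] op 30.4
```

View pics/w1.png

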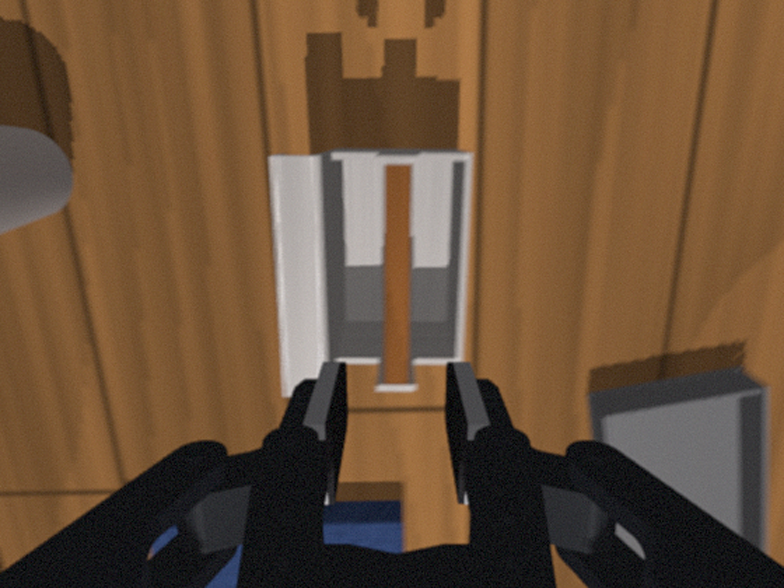

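```bash
cat >> h.py <<'E'
T_TC=np.array([[9.99999534e-01,-7.49295397e-04,6.09185865e-04,-1.47468836e-01],[-8.04525865e-04,-2.97513012e-01,9.54717425e-01,-1.41978721e+02],[-5.34124650e-04,-9.54717469e-01,-2.97513476e-01,7.69398148e+01],[0,0,0,1]])
KW=np.array([[370.38516649,0,282.69903493],[0,370.38516649,206.72640649],[0,0,1]])
def wray(o,uv):
    r=rot(o); d=np.linalg.inv(KW)@[uv[0],uv[1],1]
    return o['eef_pos']+r.apply(T_TC[:3,3]), r.apply(T_TC[:3,:3]@d)
def wplane(o,uv,z):
    c,d=wray(o,uv); return c+d*(z-c[2])/d[2]
def wproj(o,X):
    p=rot(o).inv().apply(np.atleast_2d(X)-o['eef_pos'])-T_TC[:3,3]; p=p@T_TC[:3,:3]@KW.T; return p[:,:2]/p[:,2:]
E
python3 - <<'E'
from h import *
o=get_obs()
for uv,z in [((398,165),107),((397,380),107),((270,156),114),((284,396),114),((329,396),114),((472,154),71),((462,361),71)]:
    print(uv,wplane(o,((uv[0]+.5)/1.4-.5,(uv[1]+.5)/1.4-.5),z).round(1))
E
```

```text
(398, 165) [ 506.5 -185.4  107. ]
(397, 380) [ 504.4 -303.5  107. ]
(270, 156) [ 444.9 -179.9  114. ]
(284, 396) [ 441.6 -308.8  114. ]
(329, 396) [ 466.6 -309.1  114. ]
(472, 154) [ 548.2 -182.2   71. ]
(462, 361) [ 545.6 -309.1   71. ]
```

Request:
step_arm:
  increments: "0.02 0.5 0.01 0 0 0;0.02 0.95 0.01 0 0.005 0;0.02 0.95 0.01 0 0.005 0"

```text
time_s: 1.37
eef_pos: [502.7, -241.6, 146.5]
tcp_rot: [-89.3, 0.6, -1.0]
contact_force: [-0.7, 0.7, -0.6]
opening: 29.8
```

Run:
```python
from h import *
o=show(); snap('wrist','w2',None,1.4); show()
```

```text
1.37 [ 502.7 -241.6  146.5] [-89.32   0.62  -0.98] q [-33.7  28.   88.3   0.3  64.6 -32.8] F [-0.7  0.7 -0.6] M [-0.    0.07 -0.04] op 29.8
1.42 [ 504.  -242.8  150.1] [-89.46   0.4   -1.  ] q [-33.7  27.8  88.    0.3  64.8 -32.8] F [ 0.3 -0.3  0.1] M [-0.02  0.    0.02] op 30.3
```

View pics/w2.png

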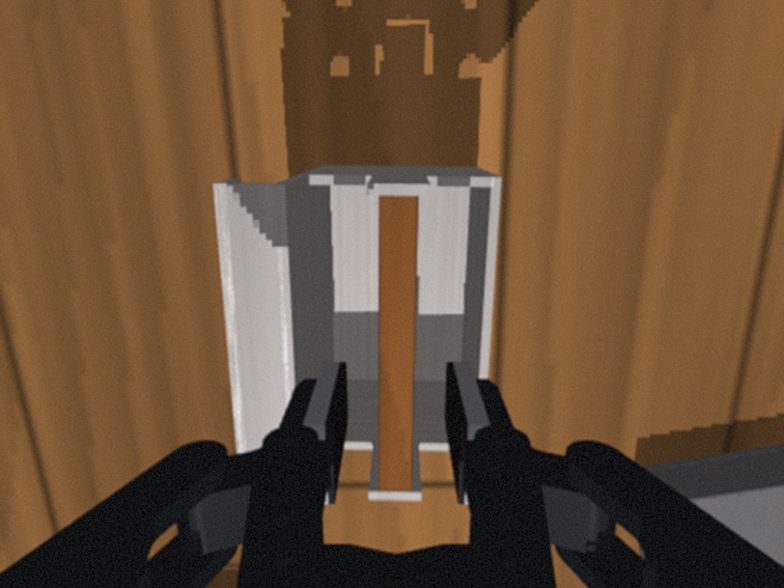

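Run:
```python
from h import *
o1={'eef_pos':np.array([503.3,-246,229.5]),'tcp_rot':[-89.75,.02,-.89]}
o2={'eef_pos':np.array([502.7,-241.6,146.5]),'tcp_rot':[-89.32,.62,-.98]}
s=lambda a:((a[0]+.5)/1.4-.5,(a[1]+.5)/1.4-.5)
for a,b in [((398,165),(398,196)),((397,380),(395.5,491)),((472,154),(499,180)),((270,156),(214,184))]:
    (c1,d1),(c2,d2)=wray(o1,s(a)),wray(o2,s(b))
    t=np.linalg.lstsq(np.c_[d1,-d2],c2-c1,rcond=None)[0]
    print((c1+d1*t[0]).round(1),(c2+d2*t[1]).round(1))
o=get_obs();inc([505,-245,100-18.7],down(-1.2))
```

```text
[ 505.2 -184.9  126.1] [ 504.1 -184.7  126.1]
[ 503.  -296.8  121.7] [ 501.2 -296.7  121.6]
[ 546.4 -182.8   75.6] [ 544.6 -184.6   75.5]
[ 445.7 -180.1  122.9] [ 445.8 -180.3  122.9]
inc [ 0.019  0.859 -0.035] [-0.012  0.004 -0.009]
```

Run:
```python
from h import *
s=lambda a:((a[0]+.5)/1.4-.5,(a[1]+.5)/1.4-.5)
for p in ({'eef_pos':np.array([502.7,-241.6,146.5]),'tcp_rot':[-89.32,.62,-.98]},{'eef_pos':np.array([504,-242.8,150.1]),'tcp_rot':[-89.46,.4,-1.]}):
  for a,z in [((398,196),107),((395.5,491),107),((499,180),71),((214,184),114)]: print(wplane(p,s(a),z).round(1))
```

```text
[ 503.9 -186.8  107. ]
[ 500.9 -308.1  107. ]
[ 545.4 -185.    71. ]
[ 442.6 -181.   114. ]
[ 505.4 -188.5  107. ]
[ 502.2 -312.3  107. ]
[ 547.7 -186.7   71. ]
[ 442.9 -182.6  114. ]
```

Request:
step_arm:
  increments: "0.01 0.3 -0.03 0 0 0;0.01 0.6 -0.04 -0.01 0 -0.01;0.01 0.85 -0.04 -0.01 0 -0.01;0.01 0.85 -0.04 -0.01 0 -0.01;0.01 0.85 -0.04 -0.01 0 -0.01"

```text
time_s: 1.83
eef_pos: [504.6, -246.2, 83.6]
tcp_rot: [-89.9, -0.1, -1.0]
contact_force: [0.3, 0.0, 0.5]
opening: 29.9
```

Run:
```python
from h import *
o=show(); snap('wrist','w3',None,1.4); snap('side','s3',(250,60,370,190),4.5);show(); inc([504,-246,81],down(-1.2))
```

```text
1.83 [ 504.6 -246.2   83.6] [-89.94  -0.09  -1.05] q [-33.9  32.2  92.4   0.1  55.3 -32.9] F [0.3 0.  0.5] M [-0.04  0.03 -0.03] op 29.9
1.93 [ 505.5 -246.6   84.6] [-90.04  -0.24  -1.03] q [-33.9  32.2  92.3   0.1  55.3 -32.9] F [-0.6 -0.6  0. ] M [ 0.01 -0.02 -0.  ] op 30.0
inc [-0.019  0.045  0.007] [0.001 0.004 0.005]
```

View pics/w3.png

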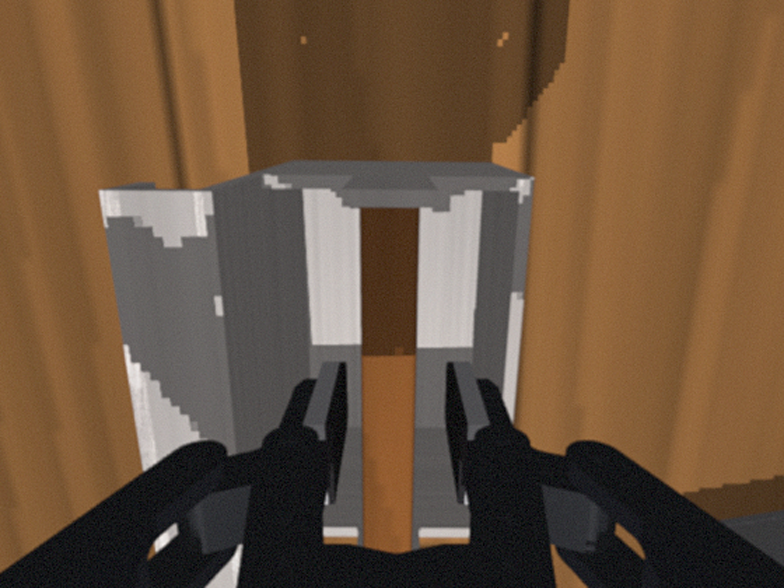

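View pics/s3.png

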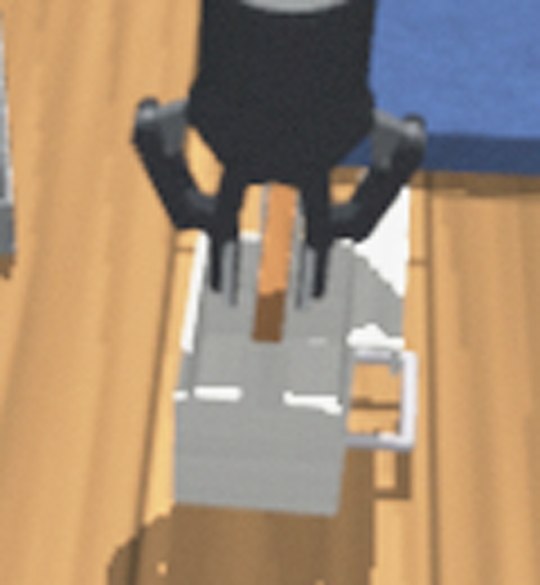

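Request:
step_arm:
  increments: "-0.02 0.04 0 0 0 0;-0.02 0.04 0 0 0 0;-0.02 0.04 0 0 0 0"

```text
time_s: 2.18
eef_pos: [504.3, -246.9, 82.5]
tcp_rot: [-90.1, -0.3, -1.0]
contact_force: [0.4, 0.7, -1.3]
opening: 29.6
```

Request:
step_arm:
  increments: "0 0 0 0 0 0;0 0 0 0 0 0;0 0 0 0 0 0;0 0 0 0 0 0;0 0 0 0 0 0"
  hand: 1
  newtons: 90

```text
time_s: 2.6
eef_pos: [504.2, -247.0, 82.9]
tcp_rot: [-90.1, -0.3, -1.0]
contact_force: [-2.5, 0.3, 5.3]
opening: 12.0
```

Run:
```python
from h import *
o=show(); snap('wrist','w4',None,1.4)
```

```text
2.6 [ 504.2 -247.    82.9] [-90.1   -0.32  -1.03] q [-34.   32.2  92.7   0.1  54.8 -33. ] F [-2.5  0.3  5.3] M [ 0.04  0.38 -0.05] op 12.0
```

View pics/w4.png

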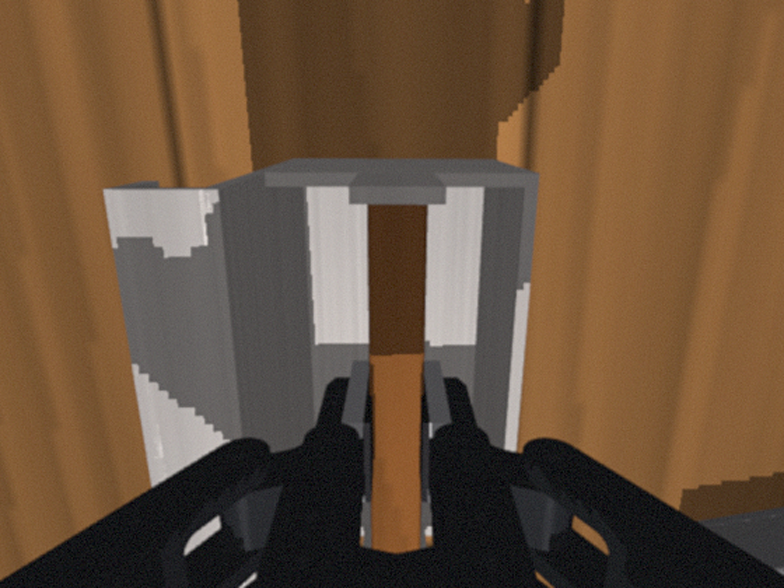

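Run:
```python
from h import *
s=lambda a:((a[0]+.5)/1.4-.5,(a[1]+.5)/1.4-.5)
o=get_obs()
for a,z in [((537,175),71),((268,177),71),((105,189),114),((398,205),107)]: print(wplane(o,s(a),z).round(1))
inc([490,-240,290],down(-1))
```

```text
[ 546.4 -183.9   71. ]
[ 468.2 -183.    71. ]
[ 444.  -181.1  114. ]
[ 505.6 -186.7  107. ]
inc [-0.165 -2.59   0.079] [ 0.002 -0.001  0.007]
```

Request:
step_arm:
  increments: "0 -0.12 0 0 0 0;0 -0.25 0 0 0 0;0 -0.25 0 0 0 0"

```text
time_s: 2.9
eef_pos: [505.2, -247.5, 105.0]
tcp_rot: [-90.2, -0.5, -1.0]
contact_force: [1.0, 0.5, -3.2]
opening: 12.4
```

Request:
step_arm:
  increments: "0 -0.5 0 0 0 0;-0.05 -1 0.2 0 0 0;-0.1 -1 0.4 0 0 0"

```text
time_s: 3.15
eef_pos: [500.4, -217.3, 191.8]
tcp_rot: [-90.6, -1.1, -1.1]
contact_force: [2.0, -0.4, -2.7]
opening: 12.0
```

Request:
step_arm:
  increments: "0 -0.5 0.3 0 0 0;0 -1 0.7 0 0 0;0 -1 1 0 0 0"

```text
time_s: 3.4
eef_pos: [501.6, -137.5, 275.3]
tcp_rot: [-90.8, -1.5, -1.2]
contact_force: [2.0, 0.9, -2.9]
opening: 11.9
```

Run:
```python
from h import *
o=show(); snap('side','s5'); snap('wrist','w5')
```

```text
3.4 [ 501.6 -137.5  275.3] [-90.78  -1.51  -1.22] q [-23.7  16.3  85.   -0.1  77.  -22.4] F [ 2.   0.9 -2.9] M [ 0.01 -0.17  0.01] op 11.9
```

View pics/s5.png

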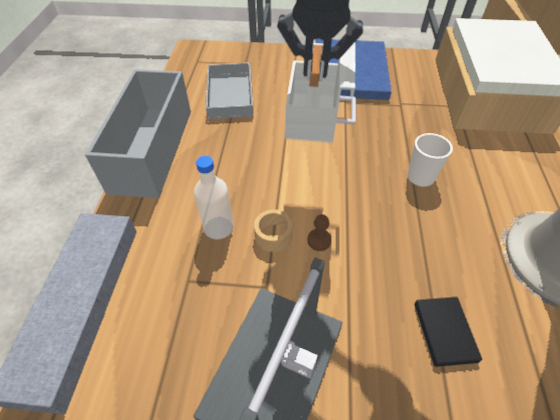

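View pics/w5.png

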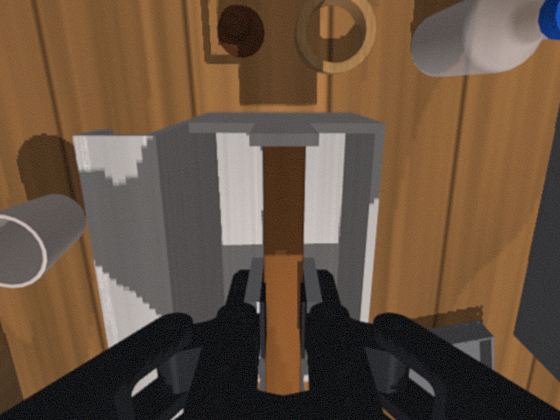

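```bash
cat > kin.py <<'E'
import numpy as np
from scipy.spatial.transform import Rotation as Ro
from scipy.optimize import least_squares
P=None
def fk(q,p):
    a,h,L1,L2,off,Lt=p
    r=Ro.from_euler('Z',q[0],degrees=True); x=r.apply([a,0,h])
    r=r*Ro.from_euler('Y',q[1],degrees=True); x=x+r.apply([0,0,L1])
    r=r*Ro.from_euler('Y',q[2],degrees=True); x=x+r.apply([off,0,L2])
    r=r*Ro.from_euler('ZYZ',[q[3],q[4],q[5]],degrees=True)
    return x+r.apply([0,0,Lt]), r
D=[([-81.4,19.6,87.4,0,73.1,-8.4],[153,-501.9,230.8]),([-63.8,15.7,93.1,0,71.3,-18],[281.2,-397.2,229.8]),([-34,23.5,81.7,.2,75,-33.2],[503.3,-246,229.5]),([-33.7,28,88.3,.3,64.6,-32.8],[502.7,-241.6,146.5]),([-34,32.2,92.7,.1,54.8,-33],[504.2,-247,82.9]),([-23.7,16.3,85,-.1,77,-22.4],[501.6,-137.5,275.3])]
f=lambda p:np.concatenate([fk(q,p)[0]-x for q,x in D]+[0.002*(np.array(p)-[0,300,400,400,0,250])])
s=least_squares(f,[0,300,400,400,0,250]); P=s.x
# tool axes offset: tool R = r*M
M=fk(D[2][0],P)[1].inv()*Ro.from_euler('xyz',[-89.75,.02,-.89],degrees=True)
LO=np.array([-145,-44.2,2.07,-57.1,16.16,-177.9]);HI=np.array([145,115.7,154.8,237.1,152.29,177.9])
def ik(pos,R,q0):
    g=lambda q:np.concatenate([(fk(q,P)[0]-pos)/10,((fk(q,P)[1]*M).inv()*R).as_rotvec()*10])
    s=least_squares(g,q0,bounds=(LO,HI)); return s.x,np.abs(s.fun).max()
if __name__=='__main__':
    print(P.round(1),f(P).reshape(-1,3).round(1).tolist(),M.as_matrix().round(2).tolist())
    so=np.array([514,259.5,0]);yaw=-19
    for yw in (-19,):
     for th in (0,-20,-35,-40,-45):
        S=Ro.from_euler('z',yw,degrees=True)
        for d in (0,20,80):
            C=S*Ro.from_euler('y',th,degrees=True)
            rail=so+S.apply([0,0,170]); tcp=rail+C.apply([52,0,-104+82+d])
            for flip in (0,180):
              R=C*Ro.from_euler('xyz',[-90,0,flip],degrees=True)
              best=min((ik(tcp,R,q0) for q0 in ([20,20,90,0,73,40],[20,20,90,-40,50,40],[20,20,90,40,50,40],[20,20,90,180,50,40])),key=lambda t:t[1])
              print(th,d,flip,tcp.round(0),best[0].round(0),best[1].round(3))
E
python3 kin.py
```

```text
[ -3.8 797.9 521.7 371.3  33.9 917.3] [[-76.0, -7.1, 0.2], [-70.9, -30.2, 1.2], [-45.2, -59.2, -0.6], [-47.3, -56.9, -0.1], [-35.8, -67.4, -1.1], [-19.4, -75.9, 0.4], [-0.0, 1.0, 0.2], [-0.1, 0.1, 1.3]] [[-1.0, -0.0, -0.0], [-0.0, -0.0, 1.0], [-0.0, 1.0, 0.0]]
0 0 0 [563. 243. 148.] [23. 33. 79.  0. 68. 42.] 0.0
0 0 180 [563. 243. 148.] [  23.   33.   79.   -0.   68. -138.] 0.0
0 20 0 [563. 243. 168.] [23. 32. 77.  0. 71. 42.] 0.0
0 20 180 [563. 243. 168.] [  23.   32.   77.   -0.   71. -138.] 0.0
0 80 0 [563. 243. 228.] [23. 30. 71.  0. 79. 42.] 0.0
0 80 180 [563. 243. 228.] [  23.   30.   71.   -0.   79. -138.] 0.0
-20 0 0 [567. 241. 167.] [ 52.  19. 110. -26.  47.  88.] 0.0
-20 0 180 [567. 241. 167.] [ 52.  20. 110. -26.  47. -92.] 0.0
-20 20 0 [561. 243. 186.] [ 53.  18. 108. -25.  50.  87.] 0.0
-20 20 180 [561. 243. 186.] [ 53.  18. 108. -25.  50. -93.] 0.0
-20 80 0 [541. 250. 242.] [ 55.  13. 104. -23.  59.  85.] 0.0
-20 80 180 [541. 250. 242.] [ 55.  13. 104. -23.  59. -95.] 0.0
-35 0 0 [566. 242. 182.] [ 80.  28. 118. -46.  51. 135.] 0.0
-35 0 180 [566. 242. 182.] [ 81.  28. 
[... 328 characters left out ...]
146.] 0.0
-40 0 180 [565. 242. 187.] [ 89.  34. 118. -48.  55. -34.] 0.0
-40 20 0 [553. 246. 202.] [ 91.  32. 117. -46.  57. 144.] 0.0
-40 20 180 [553. 246. 202.] [ 91.  32. 116. -46.  57. -36.] 0.0
-40 80 0 [516. 259. 248.] [ 95.  28. 112. -40.  65. 140.] 0.0
-40 80 180 [516. 259. 248.] [ 95.  28. 112. -40.  65. -40.] 0.0
-45 0 0 [563. 242. 191.] [ 96.  41. 115. -49.  58. 154.] 0.0
-45 0 180 [563. 242. 191.] [ 96.  41. 115. -49.  58. -26.] 0.0
-45 20 0 [550. 247. 205.] [ 98.  39. 114. -46.  61. 153.] 0.0
-45 20 180 [550. 247. 205.] [ 98.  39. 114. -46.  61. -27.] 0.0
-45 80 0 [510. 261. 248.] [102.  36. 110. -41.  68. 148.] 0.0
-45 80 180 [510. 261. 248.] [102.  36. 110. -41.  68. -31.] 0.0
```

```bash
sed -i 's/a,h,L1,L2,off,Lt=p/a,h,L1,L2,off,Lt,b=p/; s/apply(\[a,0,h\])/apply([a,b,h])/; s/\[0,300,400,400,0,250\]/[0,300,400,400,0,250,76]/g; s/0.002\*/0.02*/' kin.py; sed -i 's/reshape(-1,3).round(1).tolist()/round(1).tolist()/' kin.py; python3 kin.py
```

```text
[  1.6 226.9 501.8 378.9  44.4 315.7  76.5] [0.2, 0.4, -0.1, -0.1, -0.8, 0.4, -0.1, 0.2, -0.2, 0.0, 0.1, 0.2, -0.2, -0.1, -0.2, 0.2, 0.2, -0.1, 0.0, -1.5, 2.0, -0.4, 0.9, 1.3, 0.0] [[-1.0, -0.0, -0.0], [-0.0, -0.0, 1.0], [-0.0, 1.0, 0.0]]
0 0 0 [563. 243. 148.] [16. 33. 79.  0. 68. 35.] 0.0
0 0 180 [563. 243. 148.] [  16.   33.   79.   -0.   68. -145.] 0.0
0 20 0 [563. 243. 168.] [16. 32. 78.  0. 70. 35.] 0.0
0 20 180 [563. 243. 168.] [  16.   32.   78.   -0.   70. -145.] 0.0
0 80 0 [563. 243. 228.] [16. 29. 73.  0. 78. 35.] 0.0
0 80 180 [563. 243. 228.] [  16.   29.   73.   -0.   78. -145.] 0.0
-20 0 0 [567. 241. 167.] [ 23.  26.  92. -18.  49.  52.] 0.0
-20 0 180 [567. 241. 167.] [  23.   26.   92.  -18.   49. -128.] 0.0
-20 20 0 [561. 243. 186.] [ 23.  24.  91. -17.  51.  51.] 0.0
-20 20 180 [561. 243. 186.] [  23.   24.   91.  -17.   51. -129.] 0.0
-20 80 0 [541. 250. 242.] [ 25.  20.  88. -16.  58.  50.] 0.0
-20 80 180 [541. 250. 242.] [  25.   20.   88.  -16.   58. -129.] 0.0
-35 0 0 [566. 242. 182.] [ 28.  23. 100. -42.  39.  77.] 0.0
-35 0 180 [566. 242. 182.] [  28.   23.  1
[... 350 characters left out ...]
0
-40 0 180 [565. 242. 187.] [ 30.  23. 103. -53.  38. -92.] 0.0
-40 20 0 [553. 246. 202.] [ 32.  21. 103. -51.  40.  87.] 0.0
-40 20 180 [553. 246. 202.] [ 32.  21. 103. -51.  40. -93.] 0.0
-40 80 0 [516. 259. 248.] [ 35.  16. 102. -46.  46.  83.] 0.0
-40 80 180 [516. 259. 248.] [ 35.  16. 102. -47.  46. -97.] 0.0
-45 0 0 [563. 242. 191.] [ 32.  23. 104. -57.  39.  93.] 0.474
-45 0 180 [563. 242. 191.] [ 32.  23. 104. -57.  39. -87.] 0.487
-45 20 0 [550. 247. 205.] [ 33.  21. 105. -57.  40.  93.] 0.341
-45 20 180 [550. 247. 205.] [ 33.  21. 104. -57.  40. -87.] 0.354
-45 80 0 [510. 261. 248.] [ 38.  16. 105. -56.  46.  94.] 0.0
-45 80 180 [510. 261. 248.] [ 38.  16. 105. -56.  46. -86.] 0.0
```

Request:
step_arm:
  increments: "-0.03 -0.2 0.5 0.01 0.15 0.03;-0.05 -0.4 1 0.02 0.2 0.05"

```text
time_s: 3.67
eef_pos: [497.6, -59.6, 302.7]
tcp_rot: [-89.6, 0.9, -10.3]
contact_force: [1.5, 0.5, -3.4]
opening: 12.1
```

Request:
step_arm:
  increments: "-0.15 -0.1 0.5 0 0.1 0;-0.25 -0.2 1 0 0.2 0;-0.25 -0.2 1 0 0.2 0;-0.25 -0.2 1 0 0.2 0"

```text
time_s: 4.0
eef_pos: [492.4, 24.3, 319.6]
tcp_rot: [-89.8, 0.9, -19.0]
contact_force: [-0.0, -0.1, -3.2]
opening: 12.5
```

Run:
```python
from h import *
o=show(); snap('wrist','w6',None,1.4);show()
```

```text
4.0 [492.4  24.3 319.6] [-89.77   0.86 -19.05] q [-6.4 13.4 82.   0.4 85.4 12.7] F [-0.  -0.1 -3.2] M [-0.06 -0.08  0.02] op 12.5
4.05 [492.3  22.9 319.1] [-89.82   0.9  -19.14] q [-6.5 13.5 82.   0.4 85.3 12.6] F [ 0.9  0.  -4.5] M [-0.05 -0.05  0.  ] op 11.9
```

View pics/w6.png

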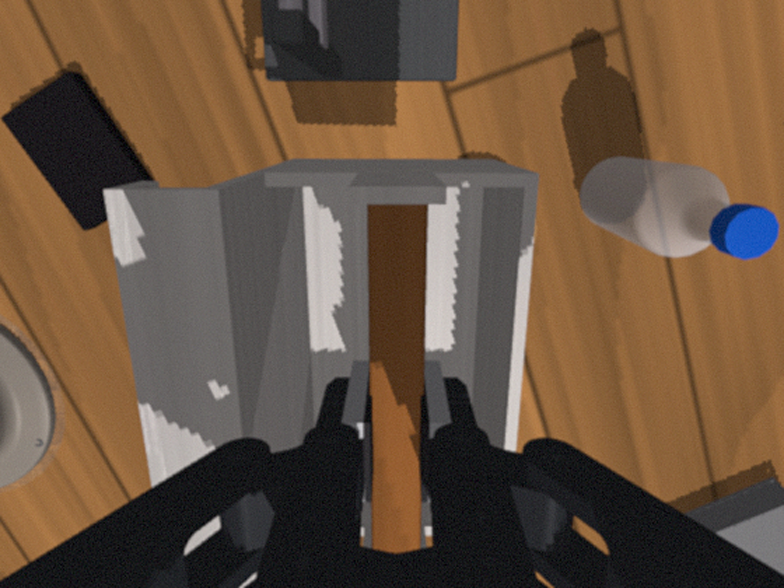

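Request:
step_arm:
  increments: "0 0 0.5 0 0 -0.01;0 0 1 0 0 -0.02;0 0 1 0 0 -0.02;0 0 1 0 0 -0.02"

```text
time_s: 4.38
eef_pos: [518.9, 98.4, 318.0]
tcp_rot: [-89.9, 0.1, -19.0]
contact_force: [-0.4, -0.6, -2.6]
opening: 12.4
```

Run:
```python
from h import *
o=show(); snap('wrist','w7',None,1.4);show()
```

```text
4.38 [518.9  98.4 318. ] [-89.89   0.1  -19.04] q [ 2.3 17.  77.4  0.1 85.7 21.4] F [-0.4 -0.6 -2.6] M [-0.07 -0.06  0.04] op 12.4
4.43 [518.7  97.4 318.2] [-89.91   0.1  -19.13] q [ 2.2 16.9 77.5  0.1 85.7 21.4] F [ 0.5 -0.2 -3.9] M [-0.04 -0.02  0.01] op 12.5
```

View pics/w7.png

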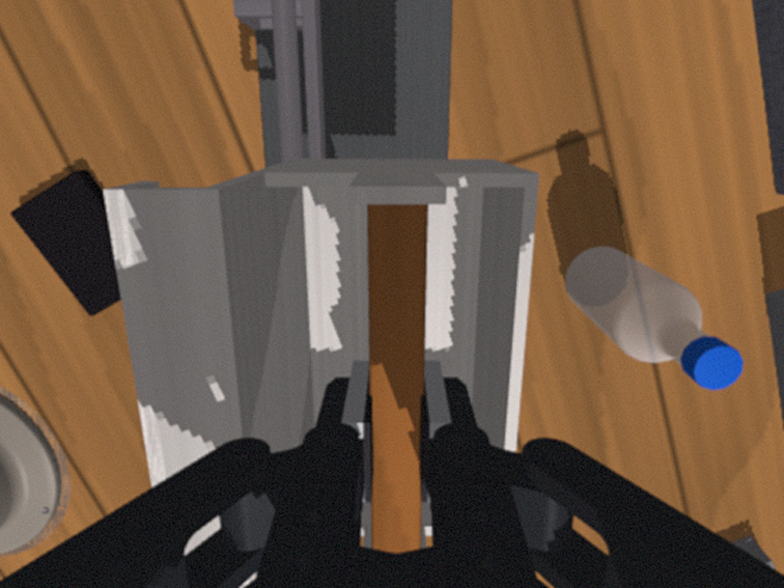

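Run:
```python
from h import *
s=lambda a:((a[0]+.5)/1.4-.5,(a[1]+.5)/1.4-.5)
S=Ro.from_euler('z',-19,degrees=True)
o6={'eef_pos':np.array([492.4,24,319.5]),'tcp_rot':[-89.8,.88,-19.08]}
o7={'eef_pos':np.array([518.9,98.2,318.0]),'tcp_rot':[-89.9,.1,-19.06]}
for o,a,z in [(o7,(286,10),170),(o7,(291,150),170),(o7,(453,5),12),(o7,(449,157),12),(o7,(257,15),114),(o6,(265,80),12),(o6,(457,80),12)]:
    X=wplane(o,s(a),z); print(a,X.round(1),'in stand (514,259.5,-19):',S.inv().apply(X-[514,259.5,0]).round(1))
```

```text
(286, 10) [510.3 242.7 170. ] in stand (514,259.5,-19): [  1.9 -17.1 170. ]
(291, 150) [486.6 179.1 170. ] in stand (514,259.5,-19): [  0.3 -85.  170. ]
(453, 5) [615.3 242.9  12. ] in stand (514,259.5,-19): [101.1  17.3  12. ]
(449, 157) [578.3 135.1  12. ] in stand (514,259.5,-19): [101.3 -96.7  12. ]
(257, 15) [486.3 259.9 114. ] in stand (514,259.5,-19): [-26.3  -8.7 114. ]
(265, 80) [425.6 169.   12. ] in stand (514,259.5,-19): [ -54.2 -114.3   12. ]
(457, 80) [572.2 118.   12. ] in stand (514,259.5,-19): [ 101.1 -114.8   12. ]
```

```bash
cat >> h.py <<'E'
ST=np.array([515.,259.2,0.]); SY=-19.2
S=Ro.from_euler('z',SY,degrees=True)
def target(th,px=-50.,d=0.,up=0.,dy=0.,back=0.,pz=104.):
    "tcp pose for caddy tilted th (neg = bottom out), rail at caddy (px,*,pz-d)"
    C=S*Ro.from_euler('y',th,degrees=True)
    org=ST+S.apply([-back,dy,170+up])-C.apply([px,0,pz-d])
    RC0=Ro.from_euler('z',-1.03,degrees=True); Rt=RC0.inv()*Ro.from_euler('xyz',[-90.1,-.32,-1.03],degrees=True)
    return org+C.apply([0,-.5,82.9]), C*Rt
def cad_in_stand():
    o=get_obs(); RC0=Ro.from_euler('z',-1.03,degrees=True); Rt=RC0.inv()*Ro.from_euler('xyz',[-90.1,-.32,-1.03],degrees=True)
    C=rot(o)*Rt.inv(); org=o['eef_pos']-C.apply([0,-.5,82.9])
    rel=S.inv()*C; p=S.inv().apply(org-ST)
    rail=rel.inv().apply(np.array([0,p[1]*0,170])-p)
    lp=p+rel.apply([-74,0,22])
    print('caddy in stand',p.round(1),'euler',rel.as_euler('xyz',degrees=True).round(2),'rail in caddy',rail.round(1),'loop',lp.round(1))
E
python3 - <<'E'
from h import *
show(); cad_in_stand()
p,R=target(-37,-50,20,60); print(p); inc(p,R)
p,R=target(-20,-50,60,80); print(p); inc(p,R)
E
```

```text
4.43 [518.7  97.4 318.2] [-89.91   0.1  -19.13] q [ 2.2 16.9 77.5  0.1 85.7 21.4] F [ 0.5 -0.2 -3.9] M [-0.04 -0.02  0.01] op 12.5
caddy in stand [  56.1 -150.8  235.3] euler [0.19 0.42 0.07] rail in caddy [-55.4 150.7 -66.2] loop [ -17.7 -151.   257.9]
[553.17136576 245.37787413 259.2122521 ]
inc [-0.198  0.741  1.888] [-0.005  0.002 -0.831]
[546.64220765 247.65156754 303.65505011]
inc [-0.285  0.186  1.889] [-0.004  0.002 -0.454]
```

Request:
step_arm:
  increments: "0 0 0.2 0 0 -0.15;0 0 0.4 0 0 -0.3;0 0 0.6 0 0 -0.45;0 0 0.8 0 0 -0.6;0 0 1 0 0 -0.75"

```text
time_s: 4.85
eef_pos: [545.1, 171.6, 319.0]
tcp_rot: [-89.8, -34.0, -19.3]
contact_force: [0.6, -1.3, -4.3]
opening: 12.5
```

Run:
```python
from h import *
show(); cad_in_stand()
p,R=target(-37,-50,20,60); inc(p,R)
snap('side','s8')
```

```text
4.85 [545.1 171.6 319. ] [-89.81 -33.96 -19.32] q [ 21.1   9.3  95.7 -27.5  51.1  53.3] F [ 0.6 -1.3 -4.3] M [ 0.09  0.64 -0.09] op 12.5
caddy in stand [103.1 -72.1 249.9] euler [  0.29 -33.64  -0.12] rail in caddy [-130.3   71.8   -9.7] loop [ 29.3 -72.  227.3]
inc [-0.591  0.505  0.903] [-0.005 -0.002 -0.075]
```

View pics/s8.png

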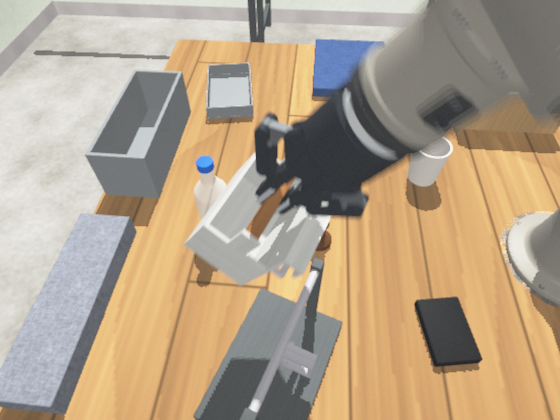

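Request:
step_arm:
  increments: "0 0 0.45 0 0 -0.02;0 0 0.9 0 0 -0.05;-0.3 0.25 0.9 0 0 -0.075;-0.55 0.45 0.9 0 0 -0.075;-0.55 0.45 0.9 0 0 -0.075"

```text
time_s: 5.32
eef_pos: [548.4, 245.0, 255.1]
tcp_rot: [-90.5, -37.0, -19.0]
contact_force: [-1.3, -1.8, -5.7]
opening: 12.2
```

Run:
```python
from h import *
show(); cad_in_stand()
p,R=target(-37,-50,20,30); inc(p,R)
snap('side','s9',(150,130,430,420),2); snap('wrist','w9',None,1.4); snap('top','t9',(80,130,300,330),3)
show();cad_in_stand()
```

```text
5.32 [548.4 245.  255.1] [-90.53 -36.98 -18.97] q [ 30.7  17.4  97.3 -39.3  47.1  72.6] F [-1.3 -1.8 -5.7] M [ 0.28  0.83 -0.05] op 12.2
caddy in stand [ 85.8  -2.4 188.6] euler [ -0.43 -36.66   0.23] rail in caddy [-79.9   2.4  36.3] loop [ 13.3  -2.5 162.1]
inc [-0.152  0.291  0.027] [ 0.006  0.004 -0.007]
5.47 [553.1 246.4 263.7] [-89.78 -37.61 -19.39] q [ 30.6  17.1  96.6 -39.3  47.2  72.4] F [ 0.4 -0.3 -3.6] M [0.23 0.63 0.03] op 12.1
caddy in stand [ 90.4   1.2 197.7] euler [  0.32 -37.29  -0.19] rail in caddy [-88.7  -1.3  32.7] loop [ 18.2   1.3 170.4]
```

View pics/s9.png

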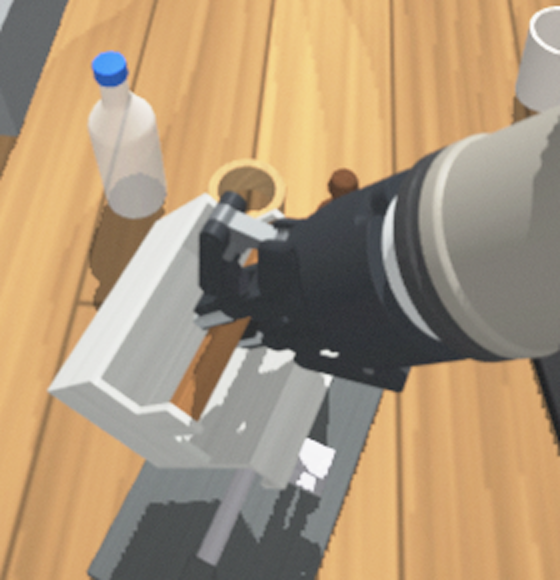

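View pics/w9.png

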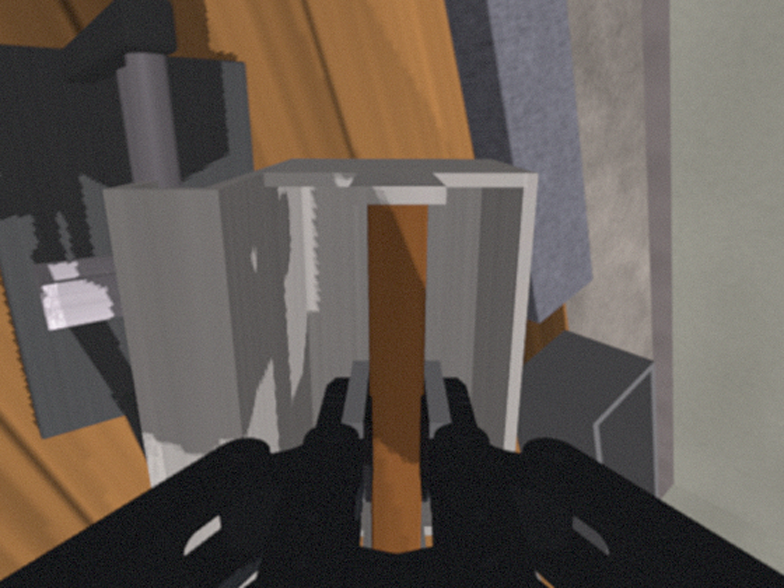

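View pics/t9.png

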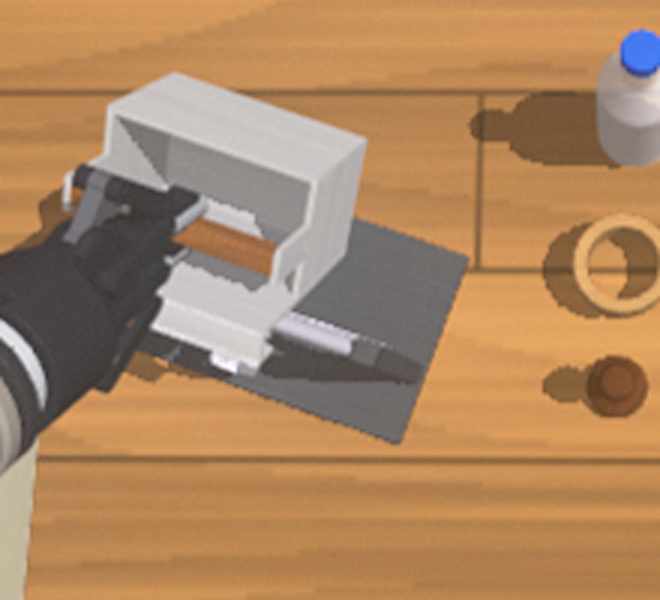

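Run:
```python
from h import *
# image w9 taken at t~5.37 ; try both poses
for o in ({'eef_pos':np.array([548.4,245,255.1]),'tcp_rot':[-90.53,-36.98,-18.97]},{'eef_pos':np.array([553.1,246.4,263.7]),'tcp_rot':[-89.78,-37.61,-19.39]}):
    for X in [(0,97,170),(0,70,170),(100,115,12),(-55,115,12)]:
        print(X,(wproj(o,ST+S.apply(X))*1.4).round(0))
```

```text
(0, 97, 170) [[155.  55.]]
(0, 70, 170) [[166. 140.]]
(100, 115, 12) [[253.  61.]]
(-55, 115, 12) [[-49.  38.]]
(0, 97, 170) [[135.  69.]]
(0, 70, 170) [[146. 151.]]
(100, 115, 12) [[238.  71.]]
(-55, 115, 12) [[-63.  51.]]
```

Run:
```python
from h import *
o,c=snap('wrist','w10',None,1.4); o=show(); cad_in_stand()
for X in [(0,97,170),(0,70,170),(100,115,12)]:
        print(X,(wproj(o,ST+S.apply(X))*1.4).round(0))
```

```text
5.52 [553.4 246.7 264.5] [-89.67 -37.68 -19.46] q [ 30.6  17.   96.5 -39.4  47.2  72.4] F [ 0.8 -0.8 -4.2] M [0.29 0.61 0.01] op 12.4
caddy in stand [ 90.7   1.7 198.6] euler [  0.43 -37.36  -0.26] rail in caddy [-89.5  -1.9  32.3] loop [ 18.5   1.9 171.2]
(0, 97, 170) [[133.  71.]]
(0, 70, 170) [[145. 152.]]
(100, 115, 12) [[236.  72.]]
```

View pics/w10.png

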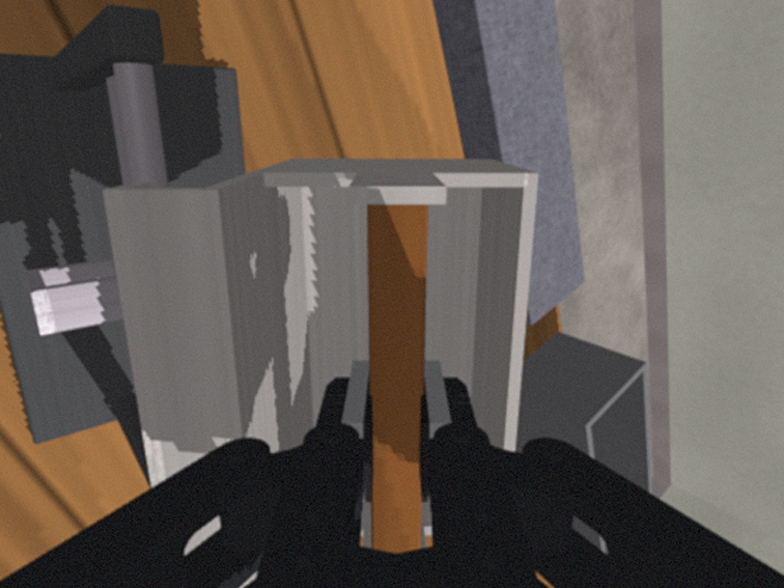

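Run:
```python
from h import *
for up in (25,0):
    p,R=target(-37,-50,20,up,dy=2); inc(p,R)
```

```text
inc [-0.306  0.4    0.006] [-0.006 -0.005  0.008]
inc [-0.497  0.648  0.005] [-0.006 -0.005  0.008]
```

Request:
step_arm:
  increments: "-0.1 0.13 0 0 0 0;-0.2 0.27 0 0 0 0;-0.3 0.4 0 0 0 0.008;-0.3 0.4 0 0 0 0.008;-0.3 0.4 0 0 0 0.008"

```text
time_s: 5.93
eef_pos: [554.5, 246.1, 225.0]
tcp_rot: [-89.7, -37.3, -19.5]
contact_force: [1.2, 0.7, -3.5]
opening: 12.4
```

Run:
```python
from h import *
o,c=snap('wrist','w11',None,1.4); o=show(); cad_in_stand()
for X in [(0,97,170),(0,70,170),(100,115,12)]:
        print(X,(wproj(o,ST+S.apply(X))*1.4).round(0))
p,R=target(-37,-50,20,0,dy=2); inc(p,R)
```

```text
5.98 [554.7 246.5 225.6] [-89.62 -37.38 -19.52] q [ 30.4  19.6  99.5 -42.5  42.9  77.1] F [ 0.1  0.  -2.9] M [ 0.24  0.68 -0.04] op 12.8
caddy in stand [ 91.7   2.  159.4] euler [  0.48 -37.06  -0.32] rail in caddy [-66.8  -1.9  63.7] loop [ 19.4   2.2 132.4]
(0, 97, 170) [[160.  60.]]
(0, 70, 170) [[173. 157.]]
(100, 115, 12) [[260.  67.]]
inc [-0.211  0.253  0.004] [-0.006 -0.006  0.001]
```

View pics/w11.png

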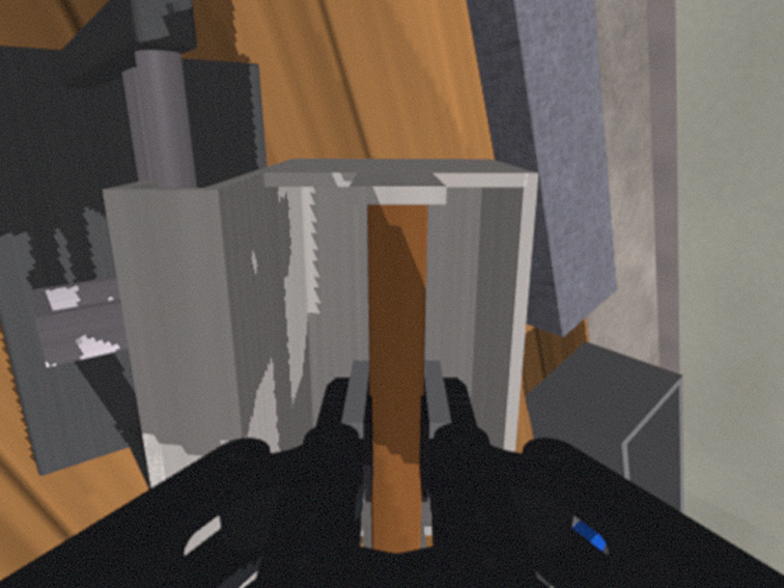

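Run:
```python
from h import *
i=cv2.imread('pics/w11_raw.png')
o=get_obs()
def dr(i,o):
    j=cv2.resize(i[20:150,60:220],None,fx=4.5,fy=4.5,interpolation=cv2.INTER_CUBIC)
    r=rot(o)
    # silhouettes of rail: cylinder radius 6
    cam=wray(o,(0,0))[0]
    for y in np.linspace(60,97,20):
        c=ST+S.apply([0,y,170]); ax=S.apply([0,1,0]); v=cam-c; v-=ax*(v@ax); v/=np.linalg.norm(v); n=np.cross(ax,v)
        for s in (-1,1):
            u=wproj(o,c+s*6*n)[0]; p=((u-[60,20]+.5)*4.5-.5).astype(int); cv2.circle(j,tuple(int(k) for k in p),2,(0,0,255),-1)
    return j
cv2.imwrite('pics/w11d.png',dr(i,o))
```

```text
(no output)
```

View pics/w11d.png

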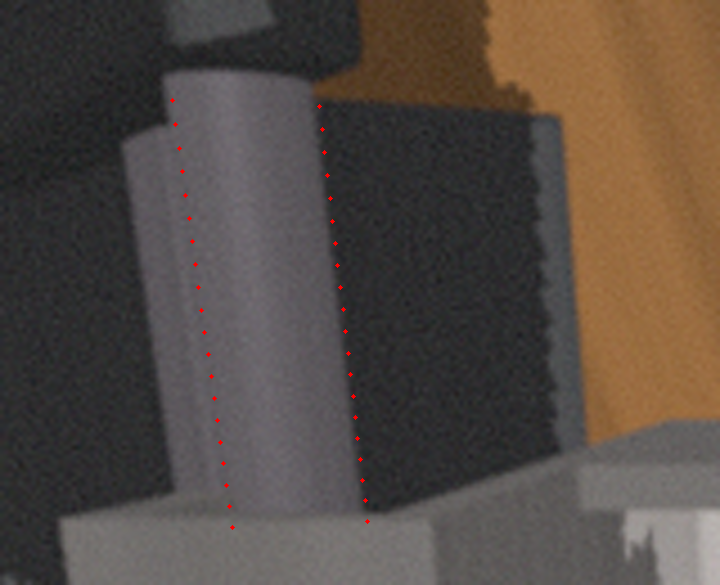

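Request:
step_arm:
  increments: "-0.1 0.12 0.02 0 0 0;-0.2 0.24 0.03 0 0 0;-0.21 0.25 0.03 0 0 0;-0.21 0.25 0.03 0 0 0"

```text
time_s: 6.32
eef_pos: [554.6, 249.3, 199.9]
tcp_rot: [-89.6, -37.4, -19.5]
contact_force: [0.7, 0.4, -4.1]
opening: 12.3
```

Run:
```python
from h import *
o,c=snap('wrist','w12',None,1.4); o=show(); cad_in_stand()
i=cv2.imread('pics/w12_raw.png')
j=cv2.resize(i[20:150,60:220],None,fx=4.5,fy=4.5,interpolation=cv2.INTER_CUBIC)
cam=wray(o,(0,0))[0]
for y in np.linspace(60,97,20):
        c=ST+S.apply([0,y,170]); ax=S.apply([0,1,0]); v=cam-c; v-=ax*(v@ax); v/=np.linalg.norm(v); n=np.cross(ax,v)
        for s in (-1,1):
            u=wproj(o,c+s*6*n)[0]; p=((u-[60,20]+.5)*4.5-.5); cv2.circle(j,tuple(int(k) for k in p),2,(0,0,255),-1)
cv2.imwrite('pics/w12d.png',j)
p,R=target(-37,-50,0,0,dy=3); inc(p,R)
snap('side','s12',(150,200,350,420),2.7)
```

```text
6.37 [554.9 249.5 200.6] [-89.56 -37.44 -19.53] q [ 30.7  21.6 101.1 -45.4  40.4  81.2] F [ 0.4  0.2 -3.7] M [0.23 0.72 0.02] op 12.1
caddy in stand [ 90.9   4.9 134.5] euler [  0.54 -37.12  -0.33] rail in caddy [-51.   -4.7  83.2] loop [ 18.6   5.2 107.4]
inc [-0.015  0.261 -0.019] [-0.007 -0.006  0.003]
```

View pics/w12d.png

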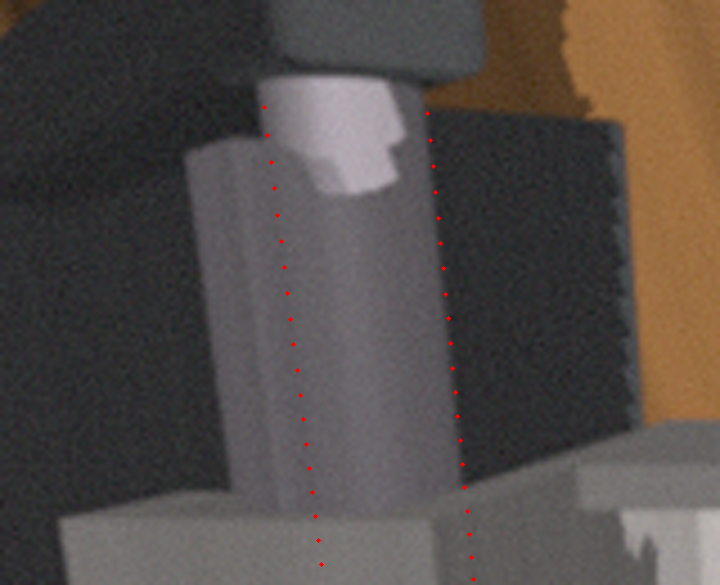

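View pics/s12.png

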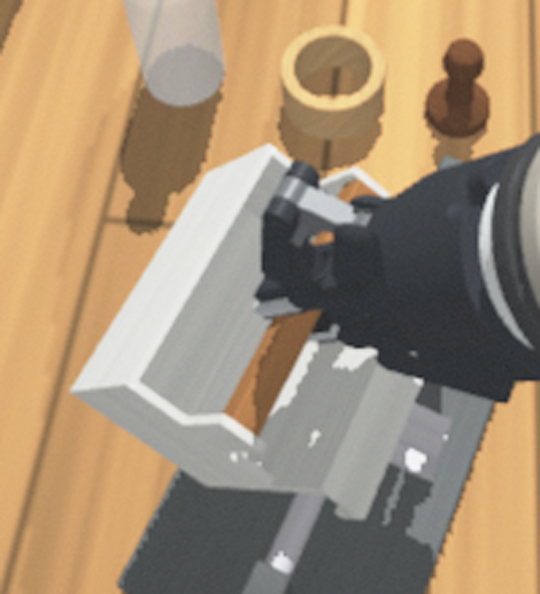

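Request:
step_arm:
  increments: "-0.02 0 -0.02 -0.008 -0.007 0.003;-0.025 0.06 -0.02 -0.01 -0.008 0.003;-0.025 0.12 -0.02 -0.01 -0.008 0.003;-0.025 0.15 -0.02 -0.01 -0.008 0.003;-0.025 0.15 -0.02 -0.01 -0.008 0.003"

```text
time_s: 6.83
eef_pos: [560.0, 245.8, 189.3]
tcp_rot: [-90.3, -37.3, -19.1]
contact_force: [-0.0, -0.8, -3.7]
opening: 11.9
```

Run:
```python
from h import *
o,c=snap('wrist','w13',None,1.4); o=show(); cad_in_stand()
p,R=target(-37,-50,0,0,dy=3); inc(p,R)
snap('side','s13',(150,200,350,420),2.7)
```

```text
6.88 [560.  246.  189.6] [-90.3  -37.29 -19.1 ] q [ 30.1  22.8 101.2 -46.3  39.7  81.7] F [-0.2 -0.5 -5. ] M [ 0.28  0.67 -0.02] op 12.3
caddy in stand [ 96.7   2.6 123.3] euler [ -0.2  -36.97   0.1 ] rail in caddy [-49.2  -2.7  95.4] loop [24.3  2.5 96.4]
inc [0.01  0.107 0.003] [ 0.003  0.002 -0.001]
```

View pics/w13.png

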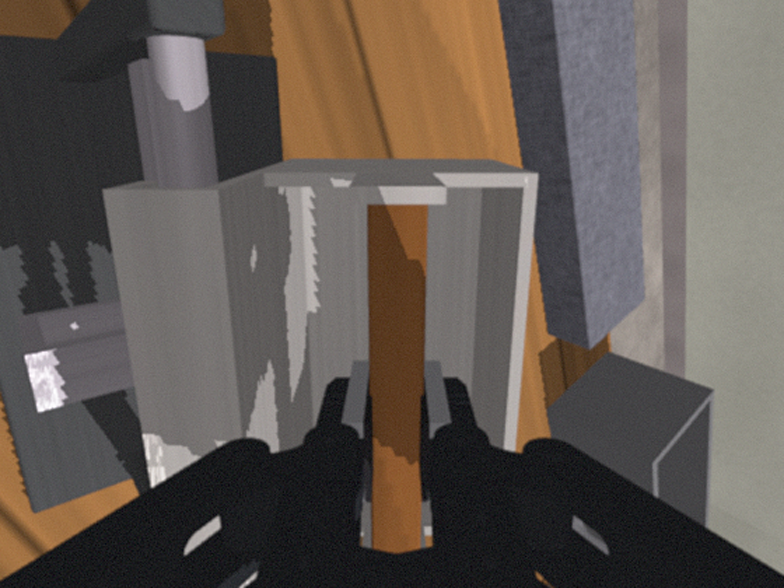

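View pics/s13.png

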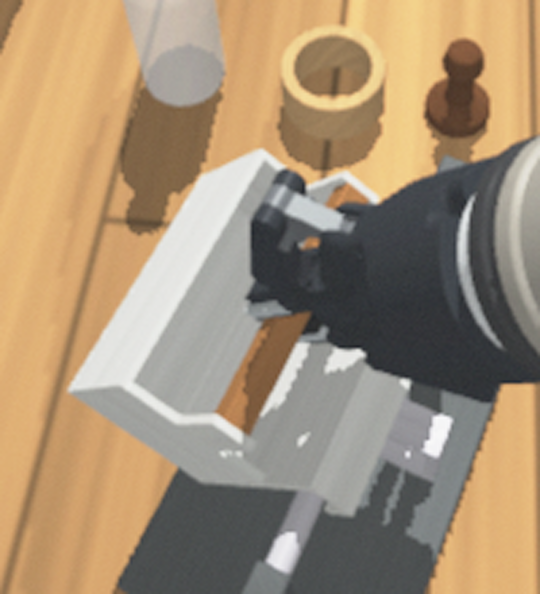

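Request:
step_arm:
  increments: "-0.01 0.03 0 0.003 0.002 0;-0.015 0.06 0 0.003 0.002 0;-0.015 0.09 0 0.003 0.002 0;-0.015 0.1 0 0.003 0.002 0;-0.015 0.1 0 0.003 0.002 0"

```text
time_s: 7.35
eef_pos: [563.7, 244.6, 182.4]
tcp_rot: [-90.1, -37.3, -19.2]
contact_force: [0.4, 0.5, -3.5]
opening: 12.4
```

Run:
```python
from h import *
o=show(); cad_in_stand()
```

```text
7.35 [563.7 244.6 182.4] [-90.1  -37.29 -19.21] q [ 29.7  23.5 101.4 -47.1  38.7  82.5] F [ 0.4  0.5 -3.5] M [0.21 0.68 0.05] op 12.4
caddy in stand [100.6   2.7 116.1] euler [ 0.000e+00 -3.697e+01 -1.000e-02] rail in caddy [-48.   -2.7 103.5] loop [28.2  2.7 89.2]
```

Request:
step_arm:
  increments: "0 0.02 0 0 0 0;0 0.03 0 0 0 0;0 0.03 0 0 0 0"

```text
time_s: 7.6
eef_pos: [564.7, 244.4, 181.0]
tcp_rot: [-90.1, -37.3, -19.2]
contact_force: [-6.2, 1.3, 3.2]
opening: 12.6
```

Run:
```python
from h import *
o=show(); cad_in_stand()
```

```text
7.6 [564.7 244.4 181. ] [-90.05 -37.3  -19.24] q [ 29.6  23.7 101.4 -47.3  38.5  82.6] F [-6.2  1.3  3.2] M [ 0.26  1.31 -0.01] op 12.6
caddy in stand [101.7   2.9 114.8] euler [  0.05 -36.98  -0.04] rail in caddy [-48.   -2.9 105.3] loop [29.4  2.9 87.8]
```

```bash
cat >> h.py <<'E'
def arc(ths,px,pz,dy=3):
    o=get_obs(); r=rot(o); out=[]
    for i,th in enumerate(ths):
        f=(i+1)/len(ths)
        p,R=target(th,px[0]+(px[1]-px[0])*f,0,0,dy,0,pz[0]+(pz[1]-pz[0])*f)
        out.append(' '.join('%.3f'%v for v in np.r_[r.inv().apply(p-o['eef_pos'])/80,(r.inv()*R).as_rotvec(degrees=True)/45]))
    print(';'.join(out))
E
python3 -c "
from h import *
arc([-34,-31,-28,-25,-25],(-48,-48.5),(104.7,104.7))"
```

```text
-0.014 0.023 0.002 -0.001 -0.001 0.066;-0.030 0.053 0.002 -0.001 -0.001 0.133;-0.047 0.083 0.002 -0.001 -0.001 0.200;-0.066 0.112 0.002 -0.001 -0.001 0.266;-0.064 0.112 0.002 -0.001 -0.001 0.266
```

Request:
step_arm:
  increments: "-0.014 0.023 0 0 0 0.066;-0.03 0.053 0 0 0 0.133;-0.047 0.083 0 0 0 0.2;-0.065 0.112 0 0 0 0.266;-0.065 0.112 0 0 0 0.266"

```text
time_s: 8.02
eef_pos: [567.4, 243.6, 171.3]
tcp_rot: [-90.0, -25.3, -19.4]
contact_force: [-0.6, 0.5, -2.5]
opening: 12.2
```

Run:
```python
from h import *
o=show(); cad_in_stand()
arc([-22,-19,-16,-13.5,-13.5],(-48.5,-49.5),(104.8,105.1))
```

```text
8.02 [567.4 243.6 171.3] [-89.96 -25.31 -19.37] q [ 24.8  24.9  94.5 -25.1  44.6  59.7] F [-0.6  0.5 -2.5] M [0.31 0.55 0.  ] op 12.2
caddy in stand [89.6  3.1 96.2] euler [  0.14 -24.99  -0.17] rail in caddy [-50.   -3.1 104.7] loop [13.2  3.2 84.9]
-0.032 0.033 0.000 -0.002 -0.004 0.066;-0.047 0.064 0.000 -0.002 -0.004 0.133;-0.063 0.095 0.000 -0.002 -0.004 0.200;-0.077 0.121 0.000 -0.002 -0.004 0.255;-0.075 0.122 0.000 -0.002 -0.004 0.255
```

Request:
step_arm:
  increments: "-0.015 0.017 0 0 0 0.033;-0.03 0.034 0 0 0 0.066;-0.04 0.05 0 0 -0.002 0.1;-0.047 0.065 0 -0.002 -0.003 0.133;-0.047 0.065 0 -0.002 -0.003 0.133"

```text
time_s: 8.43
eef_pos: [567.0, 243.8, 165.9]
tcp_rot: [-90.1, -19.5, -19.3]
contact_force: [-0.3, 0.5, 1.7]
opening: 12.2
```

Run:
```python
from h import *
o=show(); cad_in_stand()
snap('wrist','w14',None,1.4);snap('side','s14',(150,200,350,420),2.7);snap('top','t14',(80,150,260,300),4)
arc([-16.5,-14,-11.5,-9,-9],(-49.5,-50),(105,105.3))
```

```text
8.43 [567.  243.8 165.9] [-90.08 -19.45 -19.27] q [ 22.7  26.2  91.  -17.2  49.3  51.7] F [-0.3  0.5  1.7] M [0.11 0.27 0.01] op 12.2
caddy in stand [81.4  3.1 87.6] euler [  0.02 -19.13  -0.07] rail in caddy [-49.9  -3.2 104.5] loop [ 4.2  3.2 84.2]
-0.017 0.036 -0.002 -0.000 -0.001 0.060;-0.030 0.063 -0.002 -0.001 -0.001 0.116;-0.044 0.089 -0.002 -0.001 -0.001 0.172;-0.059 0.115 -0.002 -0.001 -0.001 0.227;-0.058 0.116 -0.002 -0.001 -0.001 0.227
```

View pics/w14.png

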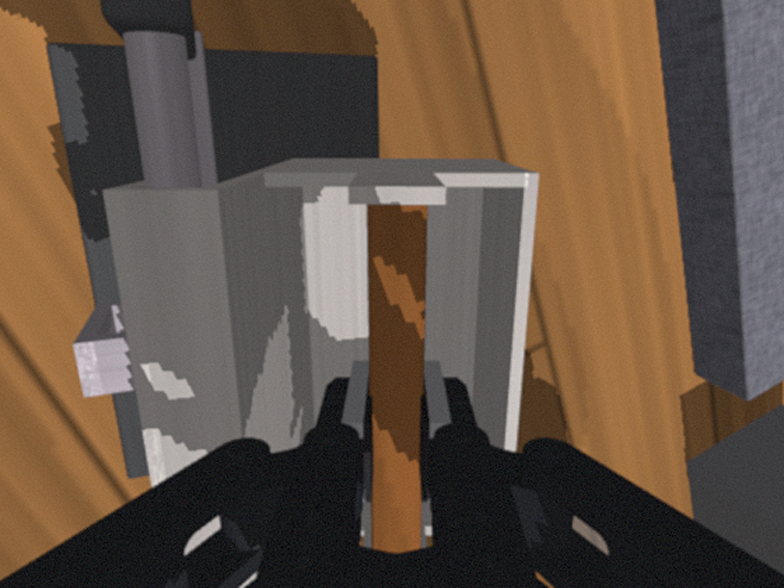

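View pics/s14.png

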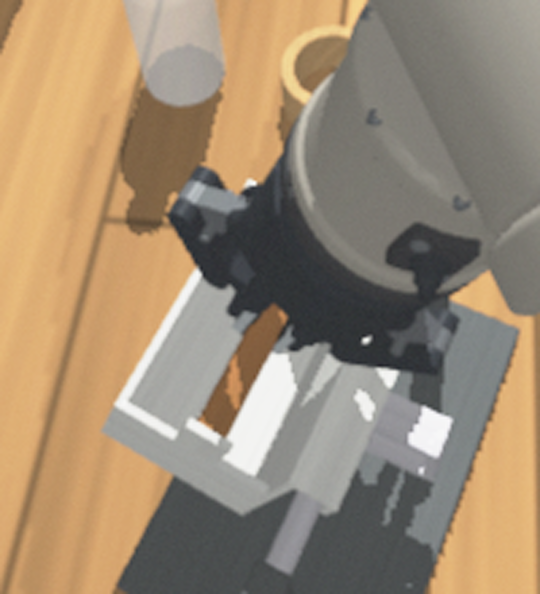

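View pics/t14.png

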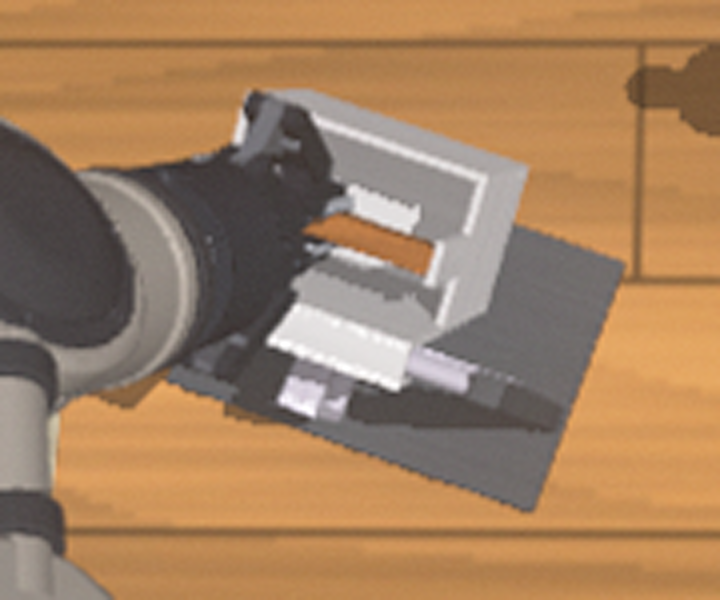

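Request:
step_arm:
  increments: "-0.01 0.018 0 0 0 0.03;-0.017 0.036 0 0 0 0.06;-0.025 0.05 0 0 0 0.09;-0.03 0.063 0 0 0 0.116;-0.03 0.063 0 0 0 0.116"

```text
time_s: 9.0
eef_pos: [567.3, 244.0, 161.7]
tcp_rot: [-90.0, -14.5, -19.2]
contact_force: [-1.6, -0.4, 5.7]
opening: 12.2
```

Run:
```python
from h import *
o=show(); cad_in_stand()
arc([-12,-10,-8,-6,-6],(-50,-50),(105.3,105.3))
```

```text
9.0 [567.3 244.  161.7] [-90.02 -14.47 -19.24] q [ 20.9  27.7  87.9 -11.5  53.8  46.1] F [-1.6 -0.4  5.7] M [-0.18  0.08  0.13] op 12.2
caddy in stand [74.7  3.5 81.3] euler [  0.08 -14.15  -0.04] rail in caddy [-50.7  -3.4 104.3] loop [-2.5  3.5 84.5]
-0.020 0.036 -0.005 -0.002 -0.001 0.048;-0.031 0.057 -0.005 -0.002 -0.001 0.092;-0.043 0.078 -0.005 -0.002 -0.001 0.137;-0.056 0.098 -0.005 -0.002 -0.001 0.181;-0.056 0.098 -0.005 -0.002 -0.001 0.181
```

Request:
step_arm:
  increments: "-0.008 0.018 0 0 0 0.03;-0.016 0.036 0 0 0 0.06;-0.025 0.05 0 0 0 0.095;-0.035 0.068 0 0 0 0.137;-0.035 0.068 0 0 0 0.137"

```text
time_s: 9.42
eef_pos: [566.9, 244.5, 156.2]
tcp_rot: [-90.0, -8.3, -19.3]
contact_force: [-2.0, 0.7, 5.1]
opening: 11.8
```

Run:
```python
from h import *
o=show(); cad_in_stand()
arc([-6.5,-5,-3.5,-2.5,-2.5],(-50.5,-50.5),(105.3,105.5))
```

```text
9.42 [566.9 244.5 156.2] [-89.97  -8.3  -19.28] q [18.8 29.8 84.1 -5.9 59.7 40.8] F [-2.   0.7  5.1] M [-0.13 -0.2   0.25] op 11.8
caddy in stand [65.4  3.8 74.1] euler [ 0.13 -7.98 -0.08] rail in caddy [-51.4  -3.7 104.1] loop [-11.    3.9  85.6]
-0.019 0.032 -0.008 -0.003 -0.002 0.033;-0.027 0.049 -0.008 -0.003 -0.002 0.066;-0.036 0.065 -0.008 -0.003 -0.002 0.100;-0.042 0.076 -0.008 -0.003 -0.002 0.122;-0.042 0.076 -0.008 -0.003 -0.002 0.122
```

Request:
step_arm:
  increments: "-0.006 0.018 0 0 0 0.033;-0.012 0.035 0 0 0 0.066;-0.02 0.05 0 0 0 0.1;-0.025 0.062 0 0 0 0.122;-0.025 0.062 0 0 0 0.122"

```text
time_s: 9.83
eef_pos: [564.9, 244.9, 149.8]
tcp_rot: [-90.0, -2.6, -19.3]
contact_force: [-2.7, 1.7, -0.6]
opening: 12.2
```

Run:
```python
from h import *
o=show(); cad_in_stand()
snap('wrist','w15',None,1.4);snap('side','s15',(150,200,350,420),2.7);snap('top','t15',(80,150,260,300),4)
show()
```

```text
9.83 [564.9 244.9 149.8] [-90.04  -2.63 -19.32] q [17.1 32.  80.7 -1.8 65.2 37.2] F [-2.7  1.7 -0.6] M [0.21 0.57 0.09] op 12.2
caddy in stand [55.1  3.5 67. ] euler [ 0.06 -2.31 -0.12] rail in caddy [-50.9  -3.5 105.1] loop [-19.7   3.6  86. ]
9.98 [565.  245.  150.3] [-90.03  -2.76 -19.26] q [17.2 31.9 80.7 -1.8 65.1 37.2] F [-1.6  1.3 -2.7] M [0.13 0.4  0.1 ] op 12.4
```

View pics/w15.png

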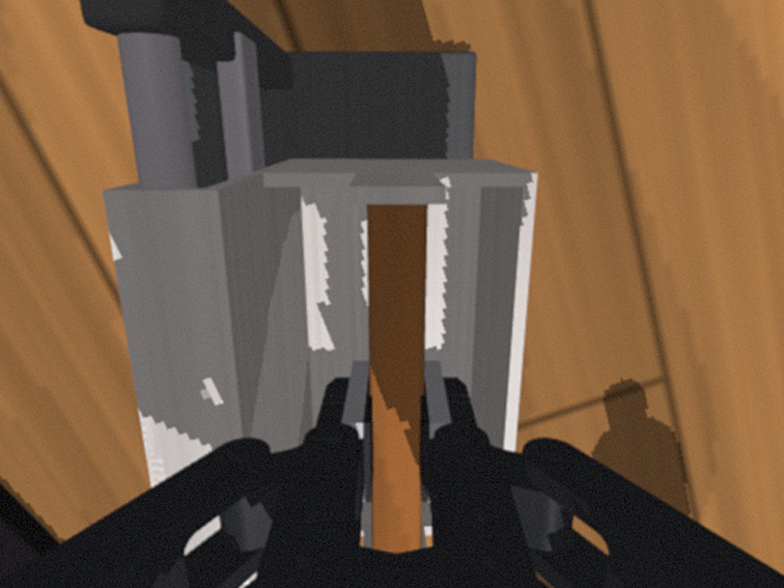

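View pics/s15.png

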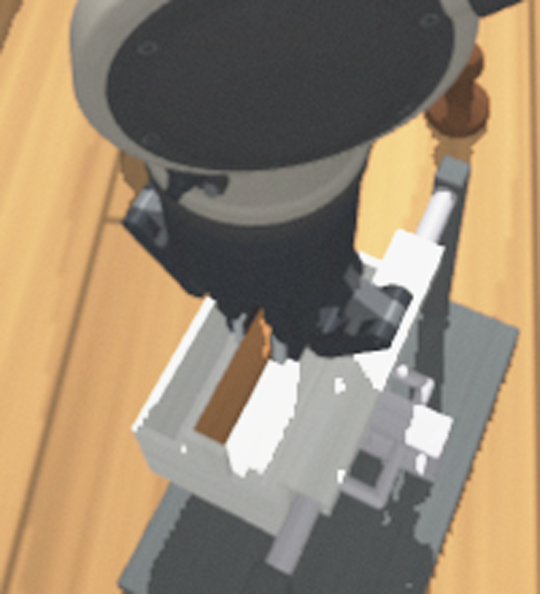

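```bash
python3 -c "
from h import *
arc([-1.5,-.5,.5,.5,.5],(-51,-51),(105.6,105.6))"
```

```text
-0.005 0.020 -0.006 -0.002 -0.001 0.021;-0.010 0.031 -0.006 -0.002 -0.001 0.043;-0.016 0.042 -0.006 -0.002 -0.001 0.065;-0.016 0.042 -0.006 -0.002 -0.001 0.065;-0.016 0.042 -0.006 -0.002 -0.001 0.065
```

Request:
step_arm:
  increments: "-0.005 0.02 0 0 0 0.021;-0.01 0.031 0 0 0 0.043;-0.016 0.042 0 0 0 0.065;-0.016 0.042 0 0 0 0.065;-0.016 0.042 0 0 0 0.065"

```text
time_s: 10.4
eef_pos: [564.6, 245.5, 148.5]
tcp_rot: [-89.9, 0.1, -19.2]
contact_force: [-3.6, -0.6, 8.1]
opening: 12.4
```

Run:
```python
from h import *
o=show(); cad_in_stand()
snap('side','s16',(150,200,350,420),2.7);snap('wrist','w16',None,1.4)
show()
```

```text
10.4 [564.6 245.5 148.5] [-8.995e+01  8.000e-02 -1.924e+01] q [16.3 33.1 78.9  0.1 68.1 35.5] F [-3.6 -0.6  8.1] M [-0.08  0.25  0.29] op 12.4
caddy in stand [50.7  4.1 65.6] euler [ 0.15  0.4  -0.04] rail in caddy [-51.5  -3.9 104. ] loop [-23.1   4.1  88.1]
10.5 [564.6 245.5 148.5] [-8.995e+01  7.000e-02 -1.924e+01] q [16.3 33.1 78.9  0.1 68.1 35.5] F [-3.5  0.1  8.9] M [-0.18  0.16  0.3 ] op 12.5
```

View pics/s16.png

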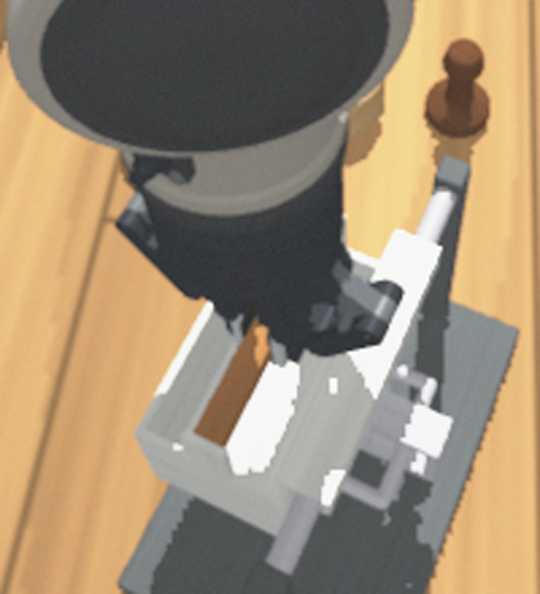

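View pics/w16.png

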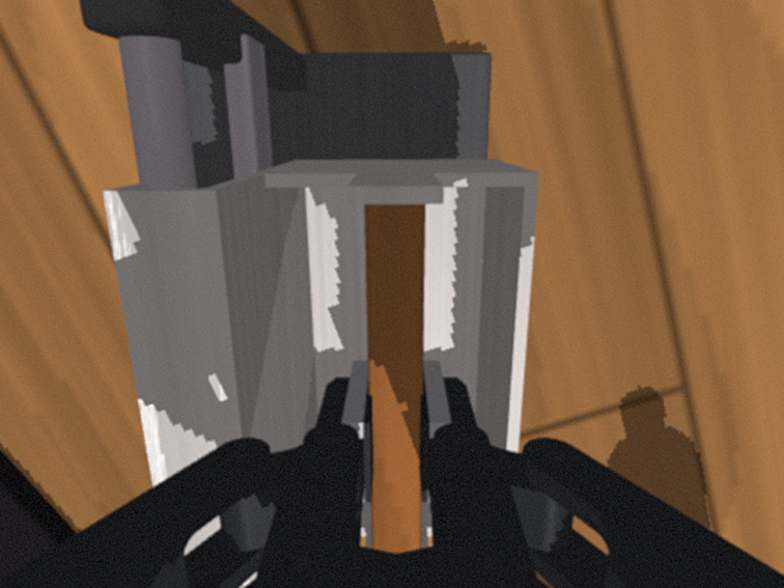

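Request:
step_arm:
  increments: "-0.015 0.015 0 0 0 0.02;-0.03 0.03 0 0 0 0.05;-0.03 0.03 0 0 0 0.05;-0.03 0.03 0 0 0 0.05"

```text
time_s: 10.83
eef_pos: [563.9, 245.8, 148.2]
tcp_rot: [-89.9, 2.1, -19.3]
contact_force: [-2.1, -3.2, 10.4]
opening: 12.2
```

Run:
```python
from h import *
o=show(); cad_in_stand()
snap('side','s17',(150,200,350,420),2.7);snap('wrist','w17',None,1.4)
show()
```

```text
10.83 [563.9 245.8 148.2] [-89.86   2.15 -19.26] q [15.7 33.9 77.5  1.4 70.3 34.5] F [-2.1 -3.2 10.4] M [-0.75 -0.17  0.16] op 12.2
caddy in stand [47.   4.3 65.4] euler [ 0.24  2.47 -0.06] rail in caddy [-51.5  -3.9 102.5] loop [-25.9   4.3  90.6]
10.93 [563.9 245.8 148.2] [-89.86   2.13 -19.25] q [15.7 33.9 77.5  1.4 70.3 34.5] F [-1.7 -2.8 10.4] M [-0.72 -0.18  0.15] op 12.4
```

View pics/s17.png

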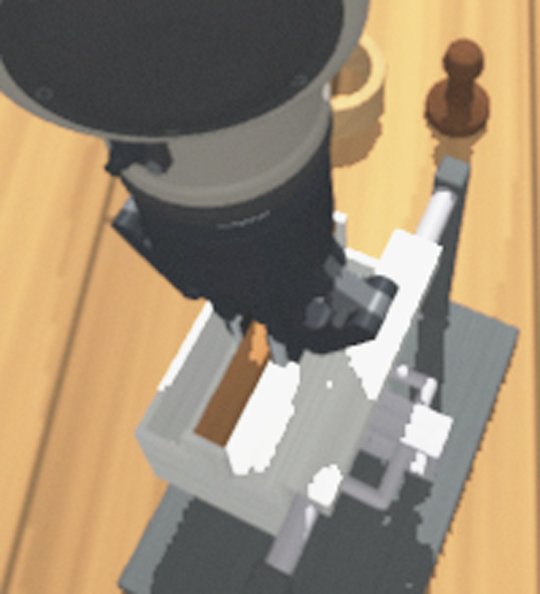

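Request:
step_arm:
  increments: "0.015 -0.02 0 0 0 -0.025;0.03 -0.035 0 0 0 -0.05;0.03 -0.035 0 0 0 -0.07;0.03 -0.035 0 0 0 -0.09;0.03 -0.035 0 0 0 -0.09"

```text
time_s: 11.35
eef_pos: [565.0, 245.2, 150.4]
tcp_rot: [-89.9, -1.8, -19.2]
contact_force: [-5.2, 1.7, -1.9]
opening: 12.7
```

Run:
```python
from h import *
o=show(); cad_in_stand()
snap('side','s18',(150,200,350,420),2.7);snap('wrist','w18',None,1.4)
a=cv2.imread('pics/w17.png');b=cv2.imread('pics/w18.png')
show()
```

```text
11.35 [565.  245.2 150.4] [-89.93  -1.8  -19.24] q [16.8 32.3 80.1 -1.1 66.2 36.5] F [-5.2  1.7 -1.9] M [0.23 0.96 0.08] op 12.7
caddy in stand [54.   3.9 67.5] euler [ 0.17 -1.48 -0.04] rail in caddy [-51.3  -3.7 103.8] loop [-20.5   3.9  87.6]
11.45 [565.  245.1 150.3] [-89.93  -1.73 -19.25] q [16.8 32.3 80.  -1.  66.2 36.5] F [-6.1  1.4 -0.8] M [0.23 1.13 0.15] op 12.1
```

View pics/s18.png

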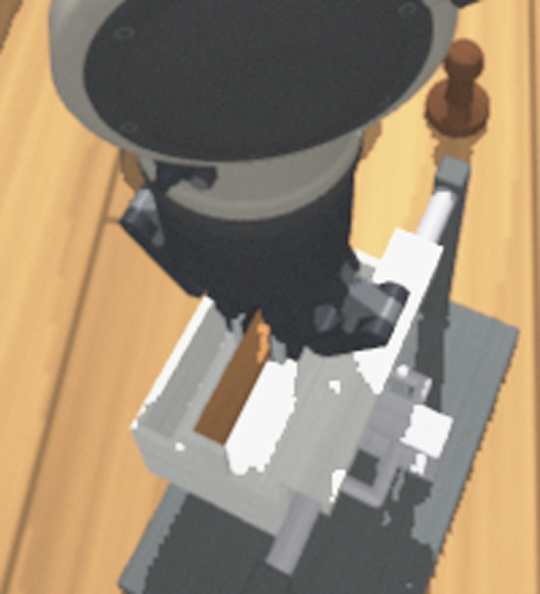

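View pics/w18.png

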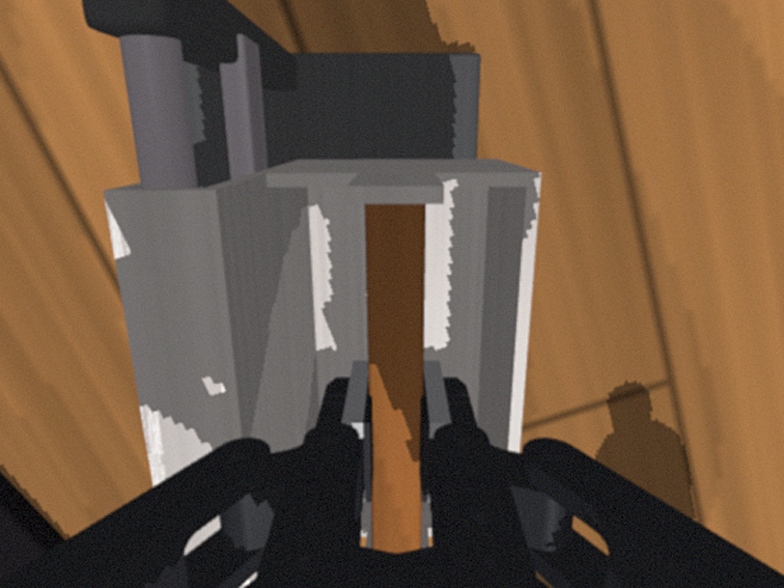

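Request:
step_arm:
  increments: "-0.005 0.01 0 0 0 0.02;-0.01 0.02 0 0 0 0.04;-0.01 0.02 0 0 0 0.045;-0.01 0.02 0 0 0 0.045"

```text
time_s: 11.78
eef_pos: [564.3, 245.4, 148.4]
tcp_rot: [-89.9, 0.4, -19.3]
contact_force: [-2.6, 1.9, -1.6]
opening: 12.3
```

Run:
```python
from h import *
o=show(); cad_in_stand()
```

```text
11.78 [564.3 245.4 148.4] [-89.92   0.39 -19.28] q [16.2 33.2 78.7  0.3 68.4 35.4] F [-2.6  1.9 -1.6] M [0.28 0.7  0.05] op 12.3
caddy in stand [50.   4.  65.5] euler [ 0.18  0.71 -0.08] rail in caddy [-51.3  -3.7 103.9] loop [-23.7   4.   88.4]
```

Request:
step_arm:
  increments: "-0.01 0.02 0 0 0 0.01;-0.01 0.02 0 0 0 0.01;-0.01 0.02 0 0 0 0.01"

```text
time_s: 12.03
eef_pos: [564.2, 245.6, 148.2]
tcp_rot: [-89.9, 0.7, -19.3]
contact_force: [-4.1, 1.1, 5.0]
opening: 12.5
```

Request:
step_arm:
  increments: "0 0 0 0 0 0;0 0 0 0 0 0;0 0 0 0 0 0;0 0 0 0 0 0"
  hand: 0.67

```text
time_s: 12.37
eef_pos: [564.7, 245.4, 148.3]
tcp_rot: [-89.8, 0.7, -19.3]
contact_force: [-0.0, 0.9, 0.2]
opening: 28.3
```

Run:
```python
from h import *
o=show(); cad_in_stand()
snap('side','s19',(150,200,350,420),2.7);snap('wrist','w19',None,1.4)
```

```text
12.37 [564.7 245.4 148.3] [-89.85   0.68 -19.29] q [16.1 33.3 78.5  0.6 68.7 35.2] F [-0.   0.9  0.2] M [-0.01 -0.02 -0.01] op 28.3
caddy in stand [50.   4.2 65.4] euler [ 0.25  1.   -0.09] rail in caddy [-51.9  -3.8 103.7] loop [-23.6   4.2  88.7]
```

View pics/s19.png

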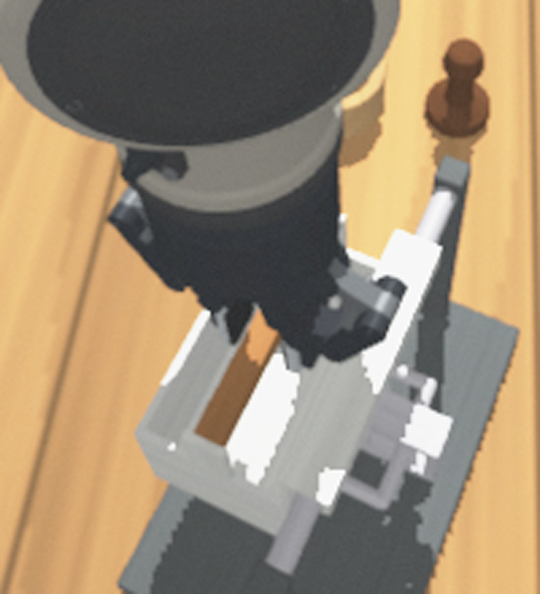

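View pics/w19.png

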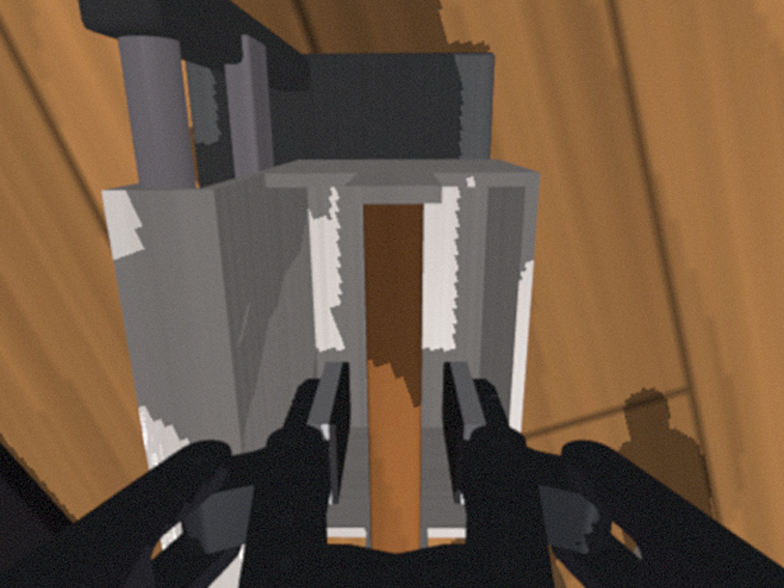

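Request:
step_arm:
  increments: "0 -0.15 0 0 0 0;0 -0.35 0 0 0 0;0 -0.6 0 0 0 0;0 -0.9 0 0 0 0;0 -1 0 0 0 0"

```text
time_s: 12.88
eef_pos: [566.7, 245.3, 231.6]
tcp_rot: [-89.7, 0.4, -19.3]
contact_force: [1.1, 0.2, 0.6]
opening: 28.4
```

Request:
step_arm:
  increments: "0 -0.4 -0.3 0 0 0;0 -0.7 -0.7 0 0 0;0 -1 -1 0 0 0;0 -1 -1 0 0 0"

```text
time_s: 13.22
eef_pos: [541.5, 166.0, 316.3]
tcp_rot: [-89.5, -0.0, -19.4]
contact_force: [0.9, 0.8, 1.2]
opening: 27.9
```

Request:
step_arm:
  increments: "0 -0.2 -0.4 0 0 0;0 -0.2 -0.9 0 0 0;0 -0.2 -1 0 0 0;0 -0.2 -1 0 0 0"

```text
time_s: 13.55
eef_pos: [514.3, 88.7, 331.4]
tcp_rot: [-89.6, -0.0, -19.6]
contact_force: [-0.2, -0.1, -0.3]
opening: 28.2
```

Run:
```python
from h import *
o=show()
snap('side','s20',(150,200,350,420),2.7);snap('wrist','w20',None,1.4);snap('top','t20',(80,150,260,300),4); snap('side','s20f')
```

```text
13.55 [514.3  88.7 331.4] [-89.57  -0.   -19.62] q [ 1.1 15.9 76.9  0.4 87.  20.7] F [-0.2 -0.1 -0.3] M [-0.02 -0.   -0.05] op 28.2
```

View pics/s20.png

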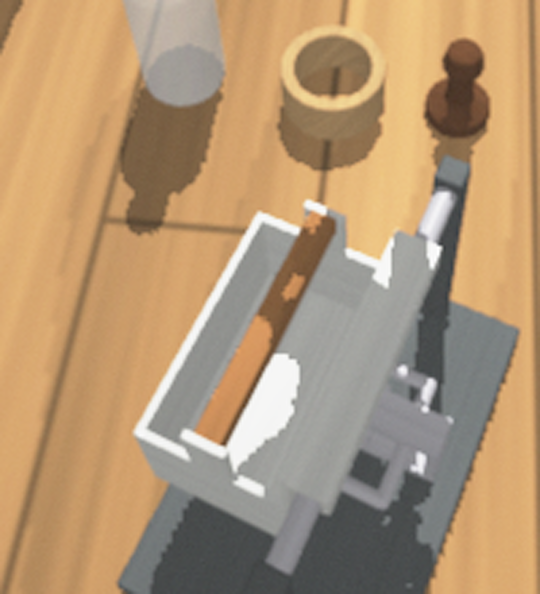

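View pics/t20.png

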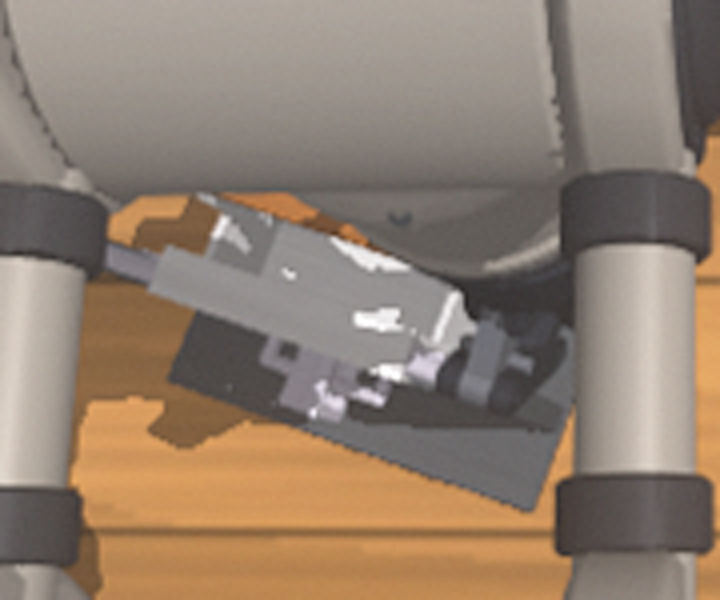

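View pics/w20.png

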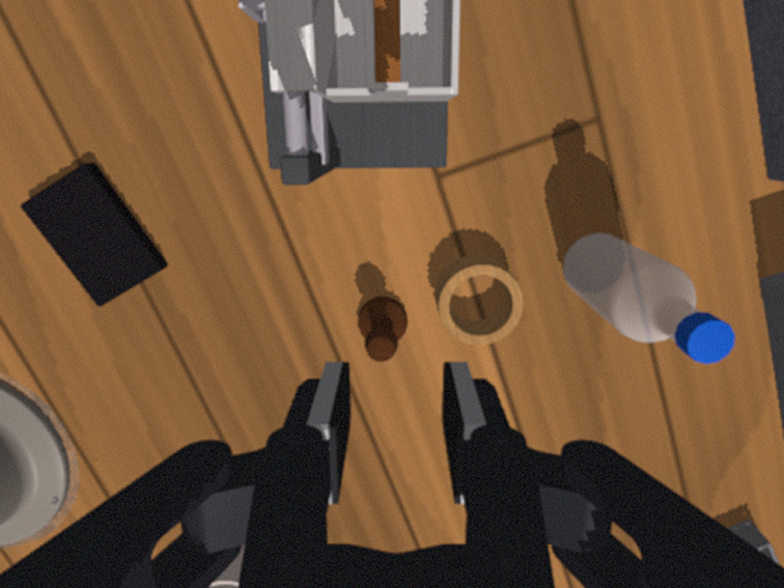

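View pics/s20f.png

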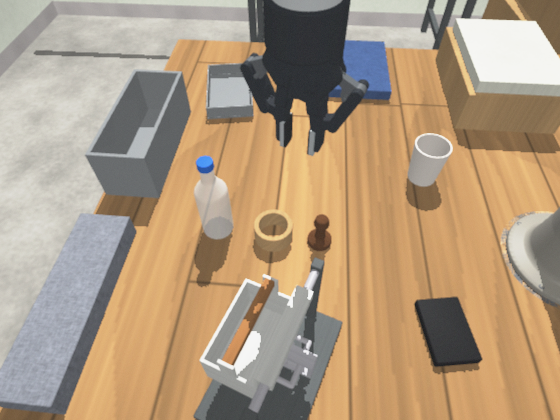

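Run:
```python
from h import *
from fit import proj
i=cv2.imread('pics/s20.png')
for dy,th,col in ((0,0,(0,0,255)),(4,0,(0,255,0)),(4,-15,(255,0,0))):
    C=Ro.from_euler('y',th,degrees=True)
    for L in ([(42,65,71),(42,-65,71)],[(42,65,71),(42,65,0)],[(-62,65,114),(-62,-65,114)],[(-38,65,114),(-38,-65,114)],[(-78,32,22),(-78,-32,22)],[(42,65,0),(-42,65,0)]):
        W=[ST+S.apply(np.array([0,dy,170])+C.apply(np.array(a)-[-52,0,104])) for a in L]
        P=(proj('side',np.array(W))-[150,200]+.5)*2.7
        cv2.line(i,tuple(int(v) for v in P[0]),tuple(int(v) for v in P[1]),col,1)
cv2.imwrite('pics/s20o.png',i)
```

```text
(no output)
```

View pics/s20o.png

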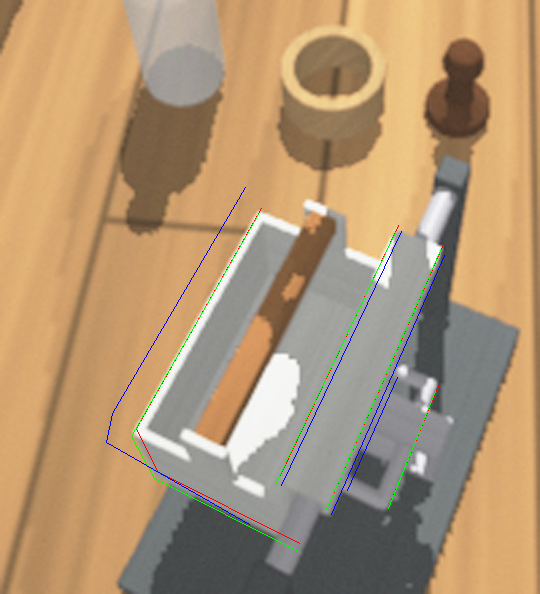

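Request:
step_arm:
  increments: "0 0 0 0 0 0;0 0 0 0 0 0;0 0 0 0 0 0;0 0 0 0 0 0;0 0 0 0 0 0"

```text
time_s: 14.17
eef_pos: [515.2, 91.9, 330.8]
tcp_rot: [-89.5, 0.1, -19.4]
contact_force: [0.0, -0.2, 0.7]
opening: 28.1
```

Run:
```python
from h import *
snap('side','s21',(150,200,350,420),2.7)
a=cv2.imread('pics/s20_raw.png')[200:];b=cv2.imread('pics/s21_raw.png')[200:]
d=cv2.absdiff(a,b).max(2)[:,150:350]; print((d>40).sum())
show(); print(close_job())
```

```text
178
14.22 [515.1  91.8 330.9] [-8.954e+01  6.000e-02 -1.937e+01] q [ 1.4 16.  76.8  0.5 87.1 20.8] F [0.1 0.5 0.1] M [ 0.01 -0.02  0.04] op 28.0
the job is handed in; nothing more can be done
None
```

The caddy is hanging flat on the rail and appears to be caught. I handed the job in at 14.2 s with the gripper clear of everything.

I gripped the caddy by its bar and hooked the lip over the rail with the bottom tilted about 37° out. I then swung it in slowly until it was flat against the lower bar. Wrist forces stayed around 10 N or less in every reading.

**What the last checks showed**
- **Flat:** in the last overlay I made of the side view, the caddy's outline and loop lie on the predicted home pose.
- **Caught:** before letting go, I tried to swing the bottom out about 2° and met resistance (torque rose to about 1.1 N m, against about 0.6 to 0.7 N m when the caddy was held free but tilted). After release it stayed flat, although the gate's spring should have pushed an uncaught loop back out. I never saw the gate itself shut, so this is inferred.
- **Bystanders:** by eye, the bottle, stamp and tape look unmoved in the final side view.

**What disagreed or is uncertain**
- **Centring:** the caddy sits about 4 mm to one side of the rail's middle by my stand measurement. I steered that way on purpose, because the close-up wrist views put the rail 2 to 4 mm further over.
- **Grip-bar height:** the two wrist views disagreed with the given height by 15 to 19 mm, because one picture was taken while the arm was still moving. I used the fixed-camera fit, which matched the given sizes.
- **Final stillness check:** comparing two pictures about 0.7 s apart showed 178 changed pixels around the stand. I took this to be the robot's moving shadow but did not look at which pixels changed.

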